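# Lock the note holder into the desk rail

## Task

Take the orange twist-in note holder out of its grey parking block and lower its T-shaped foot into the slot of the aluminium desk rail, in the half nearer the blue end cap, until its collar sits on the rail. Slide it along the slot toward the black end cap until you feel it come up against the black stop plug, gently enough that the plug is not pushed out of its place and nothing is forced, then turn it a quarter turn clockwise (seen from above) so that it locks there, and let go. Leave the other things on the desk where they are.

Things in the scene. Friction and masses are not known exactly. Their poses are not given: they have to be found in the camera images.
- holder_grip (a point): Centre of the wing grip of the loose orange note holder (50 to 85 g). Wing: 34 mm long (x), 12 mm thick (y, grip across this), 28 mm high (z, up), black groove along its top. Below the wing a 12 mm stem, then a round collar 26 mm across whose underside is 31 mm below this centre. At the start it stands upright in the parking block, collar on the block.
- holder_foot (a point): Underside of the holder's steel T foot, on its axis, 45 mm below holder_grip; same axes. Foot 24 mm long (x), 10 mm wide (y), 7 mm high, on a neck 10 mm across. Two diagonal corners are cut back: in the rail it turns clockwise seen from above to a stop just past a quarter turn (about 95 degrees) and jams at about 50 degrees the other way.
- slot_mid (a point): Middle of the rail's slot at the rail's top face. x along the slot, z up. Slot 12 mm wide between lips 6 mm thick with 2 mm chamfers on top; below them a channel 25 mm wide, 10 mm high. The foot passes only when it lies along x. With the collar seated, holder_grip is 31 mm above this point and can slide along x.
- rail: Fixed aluminium rail, 240 mm long (x), 44 mm wide (y), 20 mm high, plus an 8 mm end cap at each end standing 2 mm higher: blue at -x, black at +x. Origin under its centre. In the +x half a black rubber stop plug sits in the slot, 24 mm long, 1 mm below the top; its near face, 30 to 80 mm from the middle, is not measured: feel for it. It holds by friction and slides if pushed with over 9 N.
- block: Fixed grey parking block, 60 x 54 mm, 18 mm high, with a pocket 28 x 14 mm in its top (long side along x) in which the holder's foot stands loosely. Origin under its centre, z up.
- mouse: Black computer mouse, 105 x 60 x 34 mm, a loose bystander; origin under its centre.
- tape_roll: Roll of brown parcel tape lying flat, 92 x 90 x 48 mm, a loose bystander; origin under its centre.
- red_case: Red case with a black window, 120 x 60 x 30 mm, a loose bystander; origin under its centre.
- mint_tin: Small white tub with a teal lid, 63 x 105 x 26 mm, a loose bystander; origin under its centre.
There are look-alikes about, which are no part of the job. What is meant by the part that bears holder_grip is not yellow, and is the larger of those in its own colour.

How it is judged:
By the outcome, as a careful person would: the job done as asked, in the order asked, and still so for the second after the job is handed in, with the robot touching nothing.
It also fails if it takes over 58 s, if anything falls off the work surface, if the arm or the gripper's body presses on something with over 40 N, if the wrist force passes 120 N, or if a joint passes its speed limit or range.

## Robot

A 6-joint arm with a two-finger parallel gripper is mounted at the origin on a cart in front of the work surface, level with it; the furniture and walls round the work are solid. World frame = base frame: x ahead of the robot, y to its left, z up, the work surface at z = 0. Lengths are in m, angles in rad, forces in N, time in s.
With the tool pointing down it reaches from about 0.3 to 0.75 m from the base axis. Payload 8.5 kg.
Tool frame: the origin (TCP) lies midway between the tips of the shut fingers; the grasp point (between the pads) lies 19 mm behind it; x points along the fingers, y is the direction in which the jaws open and shut, and the axes are right-handed (so a half turn about x gives the same grasp; the last joint's range is limited). The gripper opens to 85 mm and grips with 20 to 120 N. Pads are 22 mm wide; open, the fingers measure 114 mm over their backs; the gripper's body (76 mm by 85 mm) begins 54 mm behind the grasp point. The pads swing forward as they close: fully open they stand 13 mm farther back than shut.
Start: joints at [0.899, 0.381, 1.297, -0, 1.464, -0.215], TCP at [0.243, 0.494, 0.231] pointing down, gripper open.
Joint ranges: [-3.11, 3.11], [-0.89, 2.33], [0.22, 2.48], [-1.42, 4.56], [0.17, 2.85], [-2.88, 2.88]. Speed limits (rad/s): [2.39, 2.39, 3.14, 3.14, 3.14, 3.14].

## Interface

Orientations are given as [roll, pitch, yaw] about the fixed x, y, z axes, in that order (R = Rz(yaw) Ry(pitch) Rx(roll)).
In Python, from plant import read_state, grab_frame, close_job gives the robot as it stands.
- The arm moves only by the tool arm_command, never from a script. Its argument "deltas" is a list of rows, each an object with "translation": the shift along the world's x, y, z in m, a list of three; "delta_rot": the turn, a rotation vector about the world's x, y, z in units of 8 degrees (1.0 is 8 degrees), a list of three. In form: [{"translation": [dx, dy, dz], "delta_rot": [wx, wy, wz]}, ...]. A call has 1 to 10 rows; each row shifts and turns the pose as measured when the row begins; what a row does not reach is not made up. A row lasts 1/10 s, in which the tool goes at most 50 mm and 8.59 degrees, less where a joint would pass 70% of its speed; a pose out of reach is approached as far as the arm can. A call with a gripper value outside its range is refused whole. "gripper" is the finger opening in m, from 0 to 0.0854, set as the call begins (left out, the last holds). The fingers move at their own pace and stop on an object; "squeeze" is the grip in N (left out, the last holds). Time passes only in rows, so rows that do not move let the fingers close. It gives the time, the measured TCP pose, the force and the opening at its end, in the units of the state.
- read_state(): the state, without advancing time (a new reading comes with each control period).
- grab_frame(name): name is "scene" or "top" or "wrist"; returns a dict with "color" (480x640x3 uint8, red, green, blue), "z_map" (480x640 float32, m along the optical axis (not along the pixel's ray), 0 where there is no reading), "fx", "fy", "cx", "cy" (pixels), "T" (4x4, takes a point from camera to world coordinates); the wrist camera has in their place "tool_from_camera" (4x4, takes a point from camera to tool coordinates, whose origin is the TCP and whose axes are the tool frame's). Camera axes: x right, y down, z forward; pixel columns grow to the right and rows downward; lengths in m; the calibration is good to about 2 mm. The wrist camera is an equidistant fisheye: a pixel r from the principal point sees the ray r / f radians off the axis. A picture is of the moment at which its call begins: read the wrist's pose just before it.
- close_job(): hands the job in, once; it reports no verdict.
The state is a dict: "clock": time; "joints": joint angles; "dq": joint speeds; "tau": joint torques, N m; "tcp_pos": TCP position; "tcp_rot": TCP orientation; "ft_force": force on the tool from outside, world axes, zero at the start; "torque": the same for the moment, N m; "grip_width": finger opening in m.
Only numpy, scipy, OpenCV 4.12 (cv2) and the standard library are available. Lean on these libraries where they do the work, as an engineer would, in place of code of your own. Each camera call takes 0.05 s, during which the arm holds its last target.

## Working session

There is one attempt and no reset: what is moved stays moved. The work goes in short steps, Python scripts to look and compute and a tool call to move; the robot and the scene stay as the last step left them, time stands still between calls to the robot, and variables do not carry over. Pictures are saved under pics/ and viewed, and the job is handed in when it is done.

Besides the shell and the picture viewer there is one more tool, called after ">>>" by a JSON object that holds its "name" and its "arguments". arm_command: Moves the arm, as the interface text tells. Its arguments: {"type":"object","properties":{"deltas":{"type":"array","items":{"type":"object","properties":{"translation":{"type":"array","items":{"type":"number"}},"delta_rot":{"type":"array","items":{"type":"number"}}}}},"gripper":{"type":"number"},"squeeze":{"type":"number"}},"required":["deltas"]}

```bash
mkdir -p pics; ls; python3 - <<'E'
from plant import read_state, grab_frame
import cv2,pickle
s=read_state();print(s)
for n in("scene","top"):
    f=grab_frame(n);pickle.dump(f,open(n+".pkl","wb"))
    cv2.imwrite(f"pics/{n}0.png",f["color"][:,:,::-1]);print(f["T"],f["fx"],f["cx"],f["cy"])
E
```

```text
pics
{'clock': 0.0, 'joints': array([ 8.98669935e-01,  3.81175764e-01,  1.29828421e+00,  1.09396615e-05,
        1.46361938e+00, -2.15331103e-01]), 'dq': array([-0.00136161,  0.00032534,  0.00201668, -0.00107827,  0.00127846,
        0.00030508]), 'tau': array([ 1.25108854e-04, -4.48469710e+01, -2.31276780e+01, -1.83353695e-04,
        4.81928175e-03, -4.55897703e-05]), 'tcp_pos': array([0.24240883, 0.49335411, 0.23071475]), 'tcp_rot': array([-1.79344221,  1.56930958, -2.25023868]), 'ft_force': array([-0.19028027, -0.66637594, -0.00831003]), 'torque': array([ 0.04621482, -0.01506154,  0.01383175]), 'grip_width': 0.08527262218249029}
[[-0.9800137  -0.08930201  0.17775909  0.37908948]
 [-0.1987875   0.47343989 -0.85810151  1.0310119 ]
 [-0.00752806 -0.87628752 -0.4817297   0.61170669]
 [ 0.          0.          0.          1.        ]] 477.0095625143022 319.4963841830215 240.53027420736169
[[ 1.43645175e-02 -9.89056734e-01  1.46834726e-01  3.80491882e-01]
 [-9.99896368e-01 -1.43492516e-02  1.16324600e-03  1.43697673e-02]
 [ 9.56452141e-04 -1.46836219e-01 -9.89160356e-01  1.39144033e+00]
 [ 0.00000000e+00  0.00000000e+00  0.00000000e+00  1.00000000e+00]] 616.709555579076 314.02143163135173 233.41627273019236
```

View pics/scene0.png

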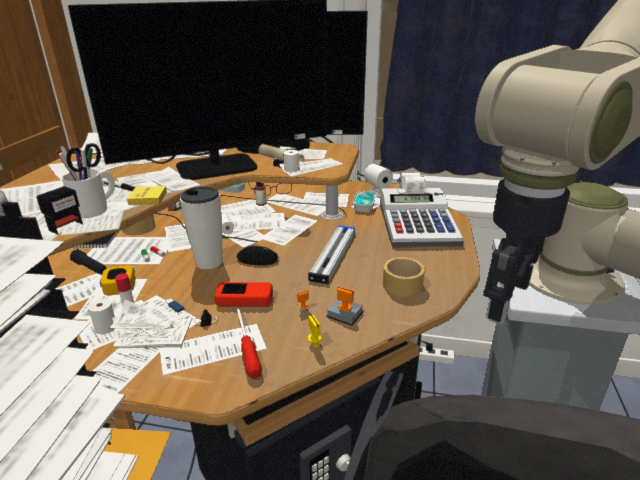

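View pics/top0.png

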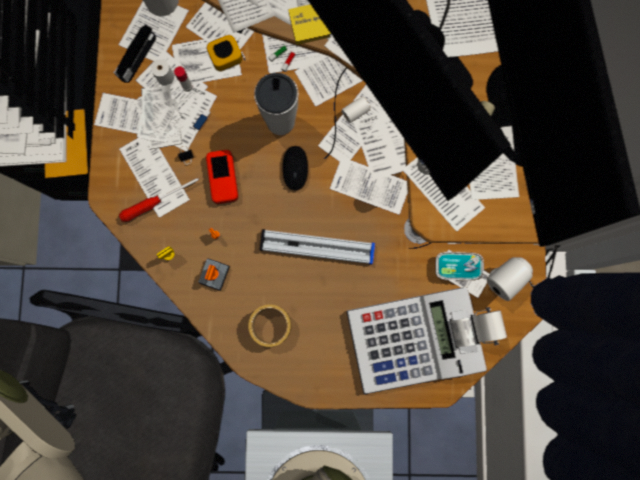

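The top view shows the rail from its black cap at (263,240) to its blue cap at (375,253), and the block with the larger orange holder at (212,274). The smaller orange look-alike is at (215,235) and the yellow one at (165,255). Next I'll zoom in and measure.

```bash
cat > h.py <<'E'
import numpy as np,cv2,pickle
def pts(f):
    z=f["z_map"];v,u=np.mgrid[:480,:640]
    P=np.stack([(u-f["cx"])/f["fx"]*z,(v-f["cy"])/f["fy"]*z,z],-1)
    return P@f["T"][:3,:3].T+f["T"][:3,3]
def pix(f,u,v,z):
    d=f["T"][:3,:3]@np.array([(u-f["cx"])/f["fx"],(v-f["cy"])/f["fy"],1]);o=f["T"][:3,3]
    return o+d*(z-o[2])/d[2]
def proj(f,p):
    q=f["T"][:3,:3].T@(np.array(p)-f["T"][:3,3]);return f["fx"]*q[0]/q[2]+f["cx"],f["fy"]*q[1]/q[2]+f["cy"]
E
python3 - <<'E'
from h import *
f=pickle.load(open("top.pkl","rb"));s=pickle.load(open("scene.pkl","rb"))
a=cv2.resize(f["color"][215:300,180:390],None,fx=3.8,fy=3.8,interpolation=cv2.INTER_CUBIC)
cv2.imwrite("pics/t1.png",a[:,:,::-1])
b=cv2.resize(s["color"][215:335,270:370],None,fx=5,fy=5,interpolation=cv2.INTER_CUBIC)
cv2.imwrite("pics/s1.png",b[:,:,::-1])
for n,g in(("top",f),("scene",s)):
    P=pts(g);c=cv2.cvtColor(g["color"],cv2.COLOR_RGB2HSV)
    table=(abs(P[...,2])<.004);print(n,"table z",np.median(P[...,2][(abs(P[...,2])<.02)&(P[...,0]>.3)&(P[...,0]<.6)&(abs(P[...,1])<.3)]))
    # rail: z .015-.024 in region
    m=(P[...,2]>.012)&(P[...,2]<.03)&(P[...,0]>.28)&(P[...,0]<.5)&(P[...,1]>-.16)&(P[...,1]<.12)
    k,l,st,ce=cv2.connectedComponentsWithStats(m.astype(np.uint8))
    for i in range(1,k):
        if st[i,4]>60:
            q=P[l==i];r=cv2.minAreaRect((q[:,:2]*1000).astype(np.float32));print("flat",st[i],r,np.median(q[:,2]))
    m=(c[...,0]<14)&(c[...,1]>190)&(c[...,2]>140)&(P[...,2]>.005)&(P[...,1]>.05)&(P[...,1]<.35)&(P[...,0]>.2)&(P[...,0]<.45)
    k,l,st,ce=cv2.connectedComponentsWithStats(m.astype(np.uint8))
    for i in range(1,k):
        if st[i,4]>10:
            q=P[l==i];print("or",st[i],ce[i],q.mean(0),q[:,2].min(),q[:,2].max())
            t=q[q[:,2]>.05];
            if len(t)>4:print(" topwing",t.mean(0),cv2.minAreaRect((t[:,:2]*1000).astype(np.float32)))
    m=(P[...,2]>.010)&(P[...,2]<.03)&(P[...,0]>.2)&(P[...,0]<.4)&(P[...,1]>.1)&(P[...,1]<.28)
    k,l,st,ce=cv2.connectedComponentsWithStats(m.astype(np.uint8))
    for i in range(1,k):
        if st[i,4]>60:
            q=P[l==i];r=cv2.minAreaRect((q[:,:2]*1000).astype(np.float32));print("blk",st[i],r,np.median(q[:,2]))
E
```

```text
top table z 0.0007314966823708247
flat [ 347  302   47   71 1230] ((355.2095642089844, -123.66688537597656), (141.5706024169922, 103.38968658447266), 12.074676513671875) 0.02668934709747195
scene table z 0.00013316064891361057
flat [387 220  59  25 777] ((354.06451416015625, -120.0589599609375), (146.33486938476562, 109.2212905883789), 11.119263648986816) 0.026024828627598584
flat [388 264  32  12 192] ((378.822021484375, 82.79421997070312), (69.57880401611328, 26.440980911254883), 0.024093570187687874) 0.021529047224278786
blk [392 279  32  14 227] ((361.47003173828125, 142.17178344726562), (76.55674743652344, 23.34549903869629), 29.35299301147461) 0.01943289833145101
```

View pics/t1.png

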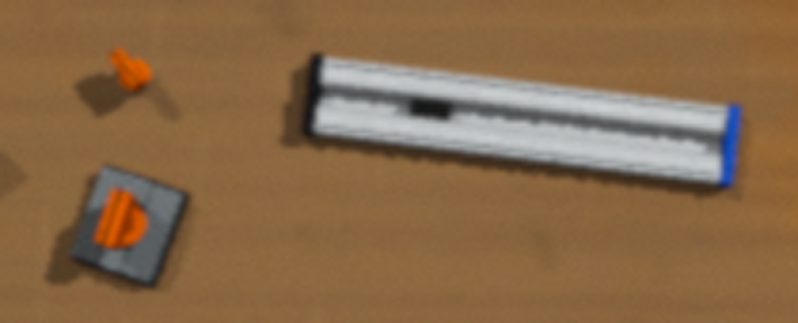

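View pics/s1.png

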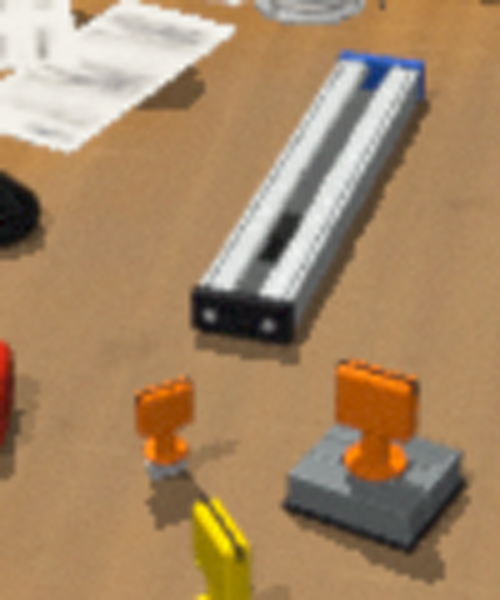

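The zoom shows the rail corners in t1 at about (316,57), (308,134), (740,107) and (733,186), and the plug at (410-450,108). The holder wing lies about 15° off vertical in the top view.

```bash
python3 - <<'E'
from h import *
f=pickle.load(open("top.pkl","rb"));s=pickle.load(open("scene.pkl","rb"))
k=lambda u,v:(180+(u+.5)/3.8-.5,215+(v+.5)/3.8-.5)
C=[pix(f,*k(u,v),.022) for u,v in((316,57),(308,134),(733,186),(740,107))]
print("rail",np.round(C,4),np.mean(C,0),[np.linalg.norm(C[i]-C[i-1]) for i in range(4)])
B=[pix(f,*k(u,v),.018) for u,v in((106,165),(188,194),(154,287),(72,257))]
print("block",np.round(B,4),np.mean(B,0),[np.linalg.norm(B[i]-B[i-1]) for i in range(4)])
for n,g in(("top",f),("scene",s)):
    P=pts(g);
    for p in ([*k(124,220)],[*k(200,100)],[*k(520,90)],[*k(140,260)]) if n=="top" else ([345,297],[332,310],[330,240]):
        u,v=map(int,p);print(n,u,v,P[v,u],g["color"][v,u])
E
```

```text
rail [[ 0.5907  0.1312  0.022 ]
 [ 0.5448  0.1347  0.022 ]
 [ 0.5177 -0.1154  0.022 ]
 [ 0.5645 -0.1195  0.022 ]] [0.55443216 0.00775197 0.022     ] [np.float64(0.2520527014589959), np.float64(0.04603119914506744), np.float64(0.25153452914122215), np.float64(0.046984468124575025)]
block [[0.5252 0.2535 0.018 ]
 [0.5088 0.2046 0.018 ]
 [0.454  0.2226 0.018 ]
 [0.4708 0.2712 0.018 ]] [0.48967348 0.23797252 0.018     ] [np.float64(0.05722066224287224), np.float64(0.05155756789072936), np.float64(0.05766360422369969), np.float64(0.05146740961627835)]
top 212 272 [0.49030648 0.23468856 0.06361903] [179  68   0]
top 232 240 [0.56902627 0.20238391 0.00112637] [136 100  63]
top 316 238 [0.57346422 0.01139442 0.02190577] [168 172 174]
top 216 283 [0.46967305 0.23232851 0.01854281] [89 94 96]
scene 345 297 [0.48965829 0.24821568 0.04738251] [166  78   0]
scene 332 310 [0.51496899 0.254845   0.01612284] [142 147 149]
scene 330 240 [ 0.57127537 -0.03028023  0.02028718] [193 192 188]
```

```bash
python3 - <<'E'
from h import *
f=pickle.load(open("top.pkl","rb"));s=pickle.load(open("scene.pkl","rb"))
for n,g in(("top",f),("scene",s)):
    P=pts(g);c=cv2.cvtColor(g["color"],cv2.COLOR_RGB2HSV)
    X,Y,Z=P[...,0],P[...,1],P[...,2]
    def rect(m,t,minn=40):
        k,l,st,ce=cv2.connectedComponentsWithStats(m.astype(np.uint8))
        for i in range(1,k):
            if st[i,4]>minn:
                q=P[l==i];print(n,t,st[i,4],cv2.minAreaRect((q[:,:2]*1000).astype(np.float32)),np.median(q,0))
    rect((Z>.014)&(Z<.03)&(X>.5)&(X<.61)&(Y<.145)&(Y>-.13),"rail")
    rect((Z>.012)&(Z<.025)&(X>.44)&(X<.54)&(Y<.29)&(Y>.19),"block")
    o=(c[...,0]<18)&(c[...,1]>200)&(X>.44)&(X<.54)&(Y<.29)&(Y>.19)
    rect(o,"orange",20); rect(o&(Z>.055),"wing",10); rect((Z>.03)&(X>.44)&(X<.54)&(Y<.29)&(Y>.19),"hi",10)
E
```

```text
top rail 1741 ((555.4382934570312, 8.550537109375), (255.86767578125, 47.39411926269531), 83.91368865966797) [0.55641085 0.01316016 0.02045938]
top block 438 ((490.5289001464844, 239.19505310058594), (51.186397552490234, 55.993892669677734), 71.59355926513672) [0.48948267 0.23393706 0.0182277 ]
top orange 136 ((489.5467834472656, 240.56419372558594), (25.571205139160156, 28.7861328125), 33.765132904052734) [0.48914627 0.23720173 0.06094579]
top wing 83 ((489.60516357421875, 240.1128692626953), (12.168785095214844, 30.505756378173828), 72.68099212646484) [0.49030648 0.23960871 0.06273491]
top hi 114 ((490.07562255859375, 239.7900848388672), (12.504975318908691, 32.96847152709961), 72.68099212646484) [0.48949324 0.23835973 0.06191681]
scene rail 858 ((555.015380859375, 13.1883544921875), (258.899658203125, 47.99100112915039), 83.56893157958984) [0.5572419  0.03709127 0.01947736]
scene block 396 ((491.3559265136719, 243.98806762695312), (50.385257720947266, 58.30312728881836), 73.90209197998047) [0.48798029 0.2510445  0.0177053 ]
scene orange 263 ((489.662353515625, 245.22616577148438), (23.792478561401367, 29.877761840820312), 44.14644241333008) [0.48975771 0.24798259 0.0459906 ]
scene wing 76 ((489.8251037597656, 245.24783325195312), (11.40577220916748, 30.673463821411133), 72.11567687988281) [0.49003629 0.24692794 0.06069693]
scene hi 237 ((491.0191345214844, 245.4435272216797), (14.815248489379883, 34.218955993652344), 69.12734985351562) [0.48985019 0.24736823 0.05222432]
```

```bash
cat >> h.py <<'E'
from scipy.spatial.transform import Rotation as Ro
def tool(s): return Ro.from_euler("xyz",s["tcp_rot"]).as_matrix()
E
python3 - <<'E'
from h import *
from plant import read_state,grab_frame
s=read_state();R=tool(s);print(R.round(3), np.degrees(np.arctan2(R[1,1],R[0,1])))
f=grab_frame("wrist");print(f["tool_from_camera"],f["fx"],f["cx"],f["cy"])
cv2.imwrite("pics/w0.png",f["color"][:,:,::-1])
E
```

```text
[[-0.001  0.441  0.897]
 [-0.001  0.897 -0.441]
 [-1.    -0.001 -0.   ]] 63.82873415202743
[[-1.15165863e-04 -3.22091647e-01  9.46708486e-01 -1.43167077e-01]
 [ 9.99999611e-01 -8.65476617e-04 -1.72806068e-04 -1.02132876e-04]
 [ 8.75013449e-04  9.46708098e-01  3.22091621e-01 -8.20703627e-02]
 [ 0.00000000e+00  0.00000000e+00  0.00000000e+00  1.00000000e+00]] 371.64829954431775 314.5447065778177 233.86862541562502
```

View pics/w0.png

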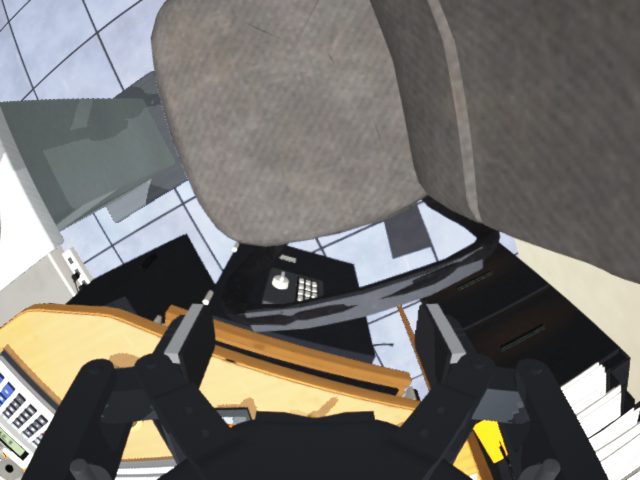

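>>> {"name": "arm_command", "arguments": {"deltas": [{"translation": [0.028, -0.028, -0.009], "delta_rot": [0, 0, 0.12]}, {"translation": [0.028, -0.028, -0.009], "delta_rot": [0, 0, 0.12]}, {"translation": [0.028, -0.028, -0.009], "delta_rot": [0, 0, 0.12]}, {"translation": [0.028, -0.028, -0.009], "delta_rot": [0, 0, 0.12]}, {"translation": [0.028, -0.028, -0.009], "delta_rot": [0, 0, 0.12]}, {"translation": [0.028, -0.028, -0.009], "delta_rot": [0, 0, 0.12]}, {"translation": [0.028, -0.028, -0.009], "delta_rot": [0, 0, 0.12]}, {"translation": [0.028, -0.028, -0.009], "delta_rot": [0, 0, 0.12]}, {"translation": [0.024, -0.028, -0.009], "delta_rot": [0, 0, 0.12]}, {"translation": [0, 0, 0], "delta_rot": [0, 0, 0]}], "gripper": 0.05}}

```text
clock: 1.15
tcp_pos: [0.4969, 0.2306, 0.1448]
tcp_rot: [-2.687, 1.567, -2.983]
ft_force: [-0.2, 0.1, 0.5]
grip_width: 0.0496
```

```bash
cat >> h.py <<'E'
def wpts(f,s):
    v,u=np.mgrid[:480,:640];x=(u-f["cx"]);y=(v-f["cy"]);r=np.hypot(x,y)+1e-9;th=r/f["fx"]
    z=f["z_map"]; k=np.tan(th)/r*z
    P=np.stack([x*k,y*k,z],-1);M=f["tool_from_camera"]
    P=P@M[:3,:3].T+M[:3,3];return P@tool(s).T+s["tcp_pos"]
def wray(f,s,u,v,z):
    x=u-f["cx"];y=v-f["cy"];r=np.hypot(x,y)+1e-9;th=r/f["fx"];d=np.array([x/r*np.sin(th),y/r*np.sin(th),np.cos(th)])
    M=f["tool_from_camera"];R=tool(s);o=R@M[:3,3]+s["tcp_pos"];d=R@M[:3,:3]@d
    return o+d*(z-o[2])/d[2]
def look(n):
    from plant import read_state,grab_frame
    s=read_state();f=grab_frame("wrist");cv2.imwrite(f"pics/{n}.png",f["color"][:,:,::-1]);pickle.dump((s,f),open(n+".pkl","wb"))
    R=tool(s);print("tcp",s["tcp_pos"].round(4),"yaw",np.degrees(np.arctan2(R[1,1],R[0,1])).round(2),"down",R[:,0].round(3),s["ft_force"].round(2))
    return s,f
def pl(P,m,t,minn=30):
    k,l,st,ce=cv2.connectedComponentsWithStats(m.astype(np.uint8))
    for i in range(1,k):
        if st[i,4]>minn:
            q=P[l==i];print(t,st[i,4],ce[i].round(),cv2.minAreaRect((q[:,:2]*1000).astype(np.float32)),np.median(q,0).round(4),np.percentile(q[:,2],[2,98]).round(4))
E
python3 - <<'E'
from h import *
s,f=look("w1")
P=wpts(f,s);X,Y,Z=P[...,0],P[...,1],P[...,2];c=cv2.cvtColor(f["color"],cv2.COLOR_RGB2HSV)
box=(X>.44)&(X<.54)&(Y<.29)&(Y>.19)
pl(P,(Z>.012)&(Z<.023)&box,"block");pl(P,box&(Z>.057)&(Z<.07),"wing")
o=(c[...,0]<18)&(c[...,1]>200)&box;pl(P,o,"or")
E
```

```text
tcp [0.4969 0.2306 0.1448] yaw 73.07 down [-0.003 -0.001 -1.   ] [-0.17  0.07  0.48]
block 3780 [325. 206.] ((489.9452819824219, 241.25552368164062), (50.010597229003906, 56.28669738769531), 71.51629638671875) [0.4852 0.2411 0.0185] [0.0167 0.0219]
wing 908 [330. 225.] ((490.27099609375, 242.3360595703125), (11.490157127380371, 35.21160888671875), 72.75581359863281) [0.4885 0.2426 0.0633] [0.0597 0.0648]
or 1008 [328. 218.] ((500.47174072265625, 237.27084350585938), (24.564970016479492, 57.64338684082031), 64.59732055664062) [0.4877 0.2425 0.0619] [0.0202 0.0646]
```

View pics/w1.png

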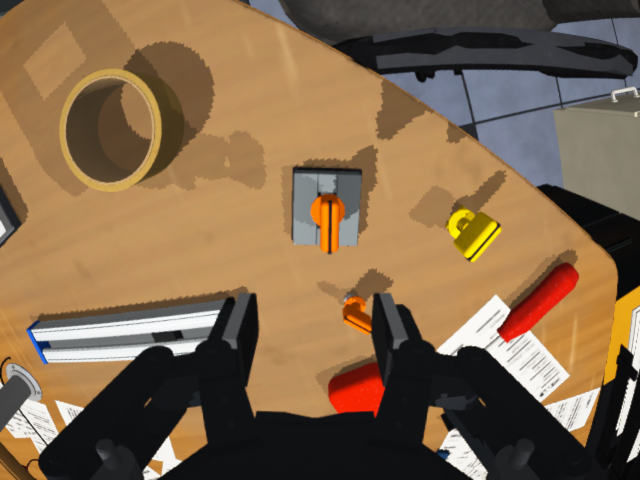

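The wing appears at (330,225) and measures (0.490, 0.242), with its top at 0.063 as expected. Its angle of 72.8° matches the tool. I'll align over it and descend.

>>> {"name": "arm_command", "arguments": {"deltas": [{"translation": [-0.004, 0.006, -0.015], "delta_rot": [0, 0, 0]}, {"translation": [-0.003, 0.005, -0.015], "delta_rot": [0, 0, 0]}, {"translation": [0, 0, -0.015], "delta_rot": [0, 0, 0]}, {"translation": [0, 0, -0.015], "delta_rot": [0, 0, 0]}, {"translation": [0, 0, 0], "delta_rot": [0, 0, 0]}]}}

```text
clock: 1.7
tcp_pos: [0.4853, 0.2475, 0.085]
tcp_rot: [2.92, 1.568, 2.627]
ft_force: [0.3, 0.5, 0.3]
grip_width: 0.05
```

>>> {"name": "arm_command", "arguments": {"deltas": [{"translation": [0.0045, -0.0053, 0], "delta_rot": [0, 0, 0]}, {"translation": [0, 0, 0], "delta_rot": [0, 0, 0]}, {"translation": [0, 0, 0], "delta_rot": [0, 0, 0]}]}}

```text
clock: 2.0
tcp_pos: [0.4899, 0.2433, 0.0872]
tcp_rot: [1.997, 1.568, 1.707]
ft_force: [0.4, 0.5, 0.4]
grip_width: 0.0497
```

```bash
python3 - <<'E'
from h import *
s,f=look("w2")
P=wpts(f,s);X,Y,Z=P[...,0],P[...,1],P[...,2]
box=(X>.44)&(X<.54)&(Y<.29)&(Y>.19)
pl(P,(Z>.012)&(Z<.023)&box,"block");pl(P,box&(Z>.057)&(Z<.07),"wing")
E
```

```text
tcp [0.4899 0.2433 0.0872] yaw 73.35 down [-0.     0.002 -1.   ] [0.45 0.49 0.37]
block 5625 [312. 243.] ((490.3103332519531, 241.43502807617188), (50.20466232299805, 56.7192497253418), 71.79975128173828) [0.4835 0.245  0.0185] [0.0154 0.0219]
wing 1470 [313. 279.] ((490.1568298339844, 241.8914337158203), (11.865716934204102, 35.17713928222656), 73.70682525634766) [0.4879 0.2426 0.0632] [0.0588 0.0647]
```

View pics/w2.png

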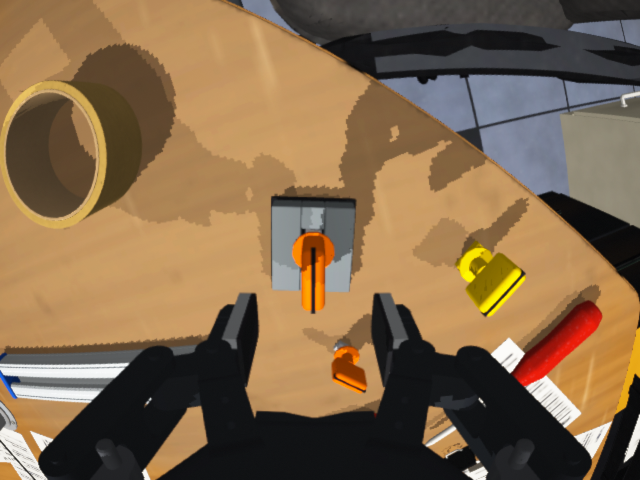

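The wing at (313,280) is centred between the fingers at (255/372). I'll descend 57 mm.

>>> {"name": "arm_command", "arguments": {"deltas": [{"translation": [0, -0.001, -0.012], "delta_rot": [0, 0, 0]}, {"translation": [0, 0, -0.012], "delta_rot": [0, 0, 0]}, {"translation": [0, 0, -0.012], "delta_rot": [0, 0, 0]}, {"translation": [0, 0, -0.012], "delta_rot": [0, 0, 0]}, {"translation": [0, 0, -0.007], "delta_rot": [0, 0, 0]}, {"translation": [0, 0, 0], "delta_rot": [0, 0, 0]}]}}

```text
clock: 2.65
tcp_pos: [0.4893, 0.2418, 0.027]
tcp_rot: [2.371, 1.568, 2.079]
ft_force: [0.8, -0.0, -0.3]
grip_width: 0.0501
```

>>> {"name": "arm_command", "arguments": {"deltas": [{"translation": [0, 0, 0.002], "delta_rot": [0, 0, 0]}, {"translation": [0, 0, 0], "delta_rot": [0, 0, 0]}, {"translation": [0, 0, 0], "delta_rot": [0, 0, 0]}, {"translation": [0, 0, 0], "delta_rot": [0, 0, 0]}, {"translation": [0, 0, 0], "delta_rot": [0, 0, 0]}, {"translation": [0, 0, 0], "delta_rot": [0, 0, 0]}], "gripper": 0, "squeeze": 40}}

```text
clock: 3.25
tcp_pos: [0.4899, 0.242, 0.0303]
tcp_rot: [1.545, 1.568, 1.253]
ft_force: [0.0, 0.1, -1.3]
grip_width: 0.0114
```

>>> {"name": "arm_command", "arguments": {"deltas": [{"translation": [0, 0, 0.008], "delta_rot": [0, 0, 0]}, {"translation": [0, 0, 0.015], "delta_rot": [0, 0, 0]}, {"translation": [0, 0, 0.015], "delta_rot": [0, 0, 0]}, {"translation": [0, 0, 0.015], "delta_rot": [0, 0, 0]}, {"translation": [0, 0, 0.015], "delta_rot": [0, 0, 0]}, {"translation": [0, 0, 0.01], "delta_rot": [0, 0, 0]}, {"translation": [0, 0, 0], "delta_rot": [0, 0, 0]}]}}

```text
clock: 3.95
tcp_pos: [0.4896, 0.2419, 0.1142]
tcp_rot: [1.312, 1.567, 1.021]
ft_force: [-0.3, 0.1, -0.7]
grip_width: 0.0113
```

```bash
python3 - <<'E'
from h import *
s,f=look("w3")
from plant import grab_frame
g=grab_frame("scene");a=cv2.resize(g["color"][180:340,250:450],None,fx=3.5,fy=3.5,interpolation=cv2.INTER_CUBIC);cv2.imwrite("pics/s3.png",a[:,:,::-1])
P=wpts(f,s);X,Y,Z=P[...,0],P[...,1],P[...,2]
box=(X>.5)&(X<.61)&(Y<.145)&(Y>-.135)
pl(P,(Z>.012)&(Z<.03)&box,"rail")
E
```

```text
tcp [0.4896 0.2419 0.1142] yaw 73.31 down [ 0.002  0.003 -1.   ] [-0.29  0.13 -0.71]
rail 6118 [106. 359.] ((554.4742431640625, 10.587348937988281), (257.8092041015625, 48.0368766784668), 83.81340026855469) [0.5486 0.0236 0.0201] [0.0129 0.022 ]
```

View pics/w3.png

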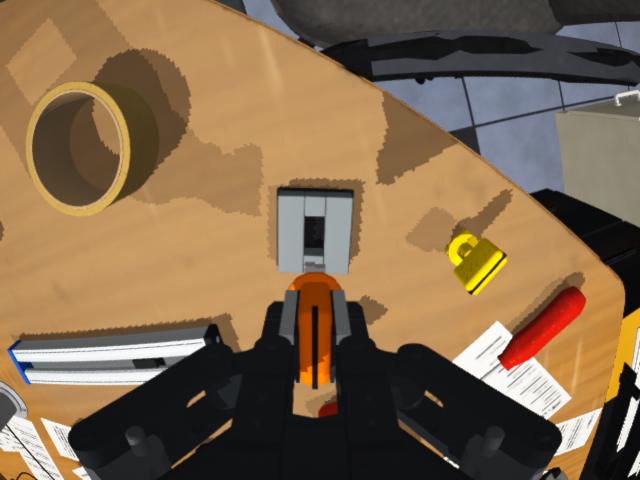

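View pics/s3.png

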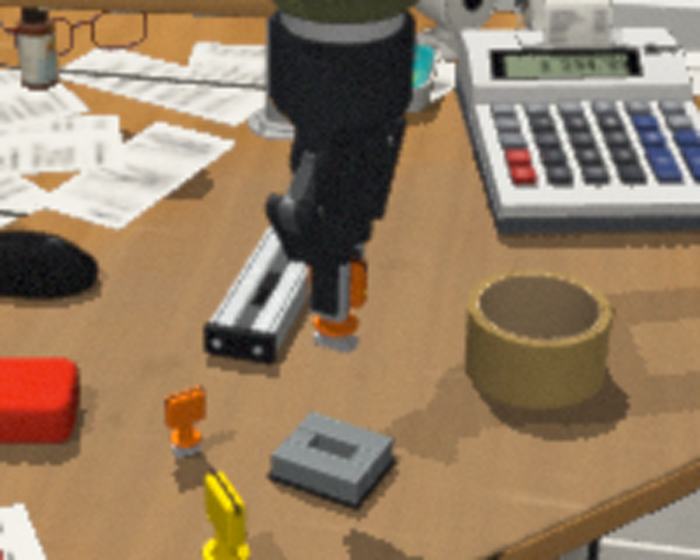

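The holder hangs upright in the gripper at (317,320), its pocket is empty, and the rail reads centre (0.555, 0.0095) at 83.8°. Next I'll move over the blue half and turn the foot in line with the slot.

>>> {"name": "arm_command", "arguments": {"deltas": [{"translation": [0.006, -0.027, 0], "delta_rot": [0, 0, -0.9]}, {"translation": [0.006, -0.027, 0], "delta_rot": [0, 0, -0.9]}, {"translation": [0.006, -0.027, 0], "delta_rot": [0, 0, -0.9]}, {"translation": [0.006, -0.027, 0], "delta_rot": [0, 0, -0.9]}, {"translation": [0.006, -0.027, 0], "delta_rot": [0, 0, -0.9]}, {"translation": [0.006, -0.027, 0], "delta_rot": [0, 0, -0.9]}, {"translation": [0.006, -0.027, 0], "delta_rot": [0, 0, -0.9]}, {"translation": [0.006, -0.027, 0], "delta_rot": [0, 0, -0.9]}, {"translation": [0.006, -0.02, 0], "delta_rot": [0, 0, -0.9]}, {"translation": [0, 0, 0], "delta_rot": [0, 0, 0]}]}}

```text
clock: 5.05
tcp_pos: [0.5399, -0.0031, 0.1038]
tcp_rot: [-2.351, 1.556, 2.465]
ft_force: [0.1, 1.0, -0.6]
grip_width: 0.0114
```

```bash
python3 - <<'E'
from h import *
s,f=look("w4")
P=wpts(f,s);X,Y,Z=P[...,0],P[...,1],P[...,2]
box=(X>.5)&(X<.61)&(Y<.145)&(Y>-.135)
pl(P,(Z>.012)&(Z<.03)&box,"rail")
E
```

```text
tcp [ 0.5399 -0.0031  0.1038] yaw 5.94 down [-0.011  0.009 -1.   ] [ 0.09  1.   -0.64]
rail 14589 [359. 149.] ((558.4501953125, 48.512969970703125), (180.40245056152344, 47.89459991455078), 83.19740295410156) [0.562  0.0618 0.0205] [0.0171 0.0227]
```

View pics/w4.png

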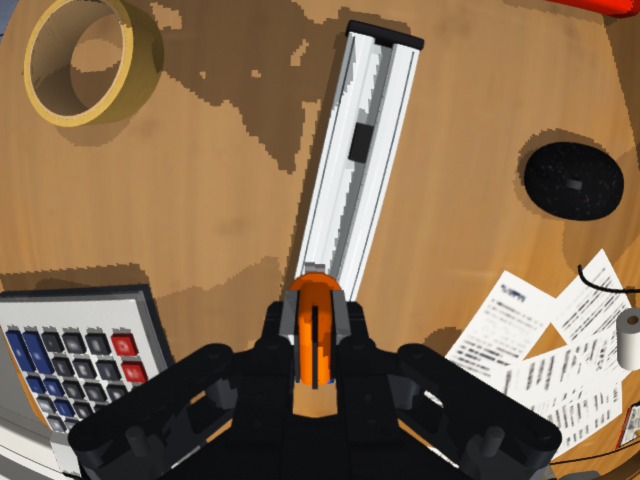

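The view down the slot shows the rail running from (330,280) to (385,35) and the plug at (360,142). The remaining correction is −12° of yaw, a slight tilt, and (+11, −27) mm.

>>> {"name": "arm_command", "arguments": {"deltas": [{"translation": [0.0055, -0.0135, 0], "delta_rot": [-0.03, -0.04, -0.75]}, {"translation": [0.0055, -0.0135, 0], "delta_rot": [-0.03, -0.04, -0.75]}, {"translation": [0, 0, 0], "delta_rot": [0, 0, 0]}, {"translation": [0, 0, 0], "delta_rot": [0, 0, 0]}, {"translation": [0, 0, 0], "delta_rot": [0, 0, 0]}]}}

```text
clock: 5.6
tcp_pos: [0.548, -0.0244, 0.1013]
tcp_rot: [-2.255, 1.563, 2.367]
ft_force: [-1.3, 0.4, 0.1]
grip_width: 0.0114
```

```bash
python3 - <<'E'
from h import *
s,f=look("w5")
P=wpts(f,s);X,Y,Z=P[...,0],P[...,1],P[...,2]
box=(X>.5)&(X<.61)&(Y<.145)&(Y>-.135)
pl(P,(Z>.012)&(Z<.03)&box,"rail")
E
```

```text
tcp [ 0.548  -0.0244  0.1013] yaw -5.19 down [-0.005  0.005 -1.   ] [-1.3   0.43  0.13]
rail 15605 [322. 136.] ((557.7395629882812, 31.93500518798828), (197.4121551513672, 45.19485092163086), 83.56909942626953) [0.5602 0.0479 0.0205] [0.0182 0.022 ]
```

View pics/w5.png

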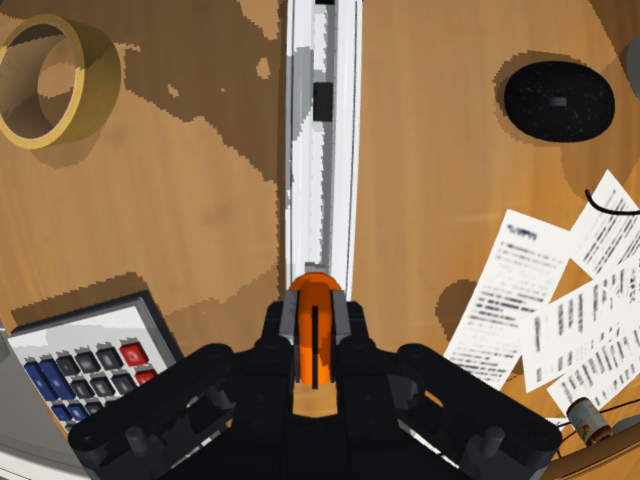

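The slot runs nearly in line with the holder at (317,270). I'll fit its centre line relative to the tool.

```bash
cat >> h.py <<'E'
def railfit(n):
    s,f=pickle.load(open(n+".pkl","rb"));P=wpts(f,s)
    th=np.radians(83.8);ex=np.array([np.cos(th),np.sin(th)]);ey=np.array([-ex[1],ex[0]]);c0=np.array([.555,.0095])
    q=P[...,:2]-c0;a=q@ex;b=q@ey;Z=P[...,2]
    m=(Z>.0175)&(Z<.0235)&(abs(b)<.035)&(abs(a)<.12)
    A=[];B=[]
    for lo in np.arange(-.12,.12,.01):
        k=m&(a>=lo)&(a<lo+.01)
        if k.sum()>60: A.append(lo+.005);B.append([*np.percentile(b[k],[1,99])])
    B=np.array(B);A=np.array(A);mid=B.mean(1)
    print(np.c_[A,B*1000,mid*1000].round(3));p=np.polyfit(A,mid,1);print("tilt deg",np.degrees(p[0]),"rail yaw",83.8+np.degrees(p[0]),"offset0 mm",p[1]*1000)
    t=s["tcp_pos"][:2]-c0;print("tcp in rail",t@ex,t@ey,"line there",np.polyval(p,t@ex))
    # slot: dark/low pixels by depth
    m2=(abs(b)<.012)&(Z<.016)&(a>-.02)&(a<.04)
    if m2.sum()>20: print("slot b", np.percentile(b[m2],[2,50,98])*1000)
E
python3 -c "
from h import *
railfit('w5');railfit('w4')"
```

```text
[[-6.5000e-02 -2.1952e+01  2.1043e+01 -4.5500e-01]
 [-5.5000e-02 -2.1719e+01  2.1581e+01 -6.9000e-02]
 [-4.5000e-02 -2.2280e+01  2.1446e+01 -4.1700e-01]
 [-3.5000e-02 -2.1950e+01  2.1915e+01 -1.7000e-02]
 [-2.5000e-02 -2.2012e+01  2.1916e+01 -4.8000e-02]
 [-1.5000e-02 -2.2130e+01  2.1194e+01 -4.6800e-01]
 [-5.0000e-03 -2.2009e+01  2.1174e+01 -4.1700e-01]
 [ 5.0000e-03 -2.1957e+01  2.1142e+01 -4.0700e-01]
 [ 1.5000e-02 -2.2118e+01  2.1115e+01 -5.0100e-01]
 [ 2.5000e-02 -2.2172e+01  2.1202e+01 -4.8500e-01]
 [ 3.5000e-02 -2.1848e+01  2.1195e+01 -3.2600e-01]
 [ 4.5000e-02 -2.1777e+01  2.1827e+01  2.5000e-02]
 [ 5.5000e-02 -2.1969e+01  2.1331e+01 -3.1900e-01]
 [ 6.5000e-02 -2.1764e+01  2.1447e+01 -1.5800e-01]
 [ 7.5000e-02 -2.2044e+01  2.1598e+01 -2.2300e-01]
 [ 8.5000e-02 -2.1932e+01  2.1203e+01 -3.6400e-01]
 [ 9.5000e-02 -2.1830e+01  2.1329e+01 -2.5100e-01]
 [ 1.0500e-01 -2.2193e+01  2.0956e+01 -6.1800e-01]
 [ 1.1500e-01 -2.2056e+01  2.1186e+01 -4.3500e-01]]
tilt deg -0.034547822082465304 rail yaw 83.76545217791754 offset0 mm -0.298317421516456
tcp in rail -0.03447803742001038 0.0032558
[... 476 characters left out ...]
.1591e+01 -2.8400e-01]
 [ 3.5000e-02 -2.2086e+01  2.1418e+01 -3.3400e-01]
 [ 4.5000e-02 -2.2076e+01  2.1261e+01 -4.0700e-01]
 [ 5.5000e-02 -2.1946e+01  2.1438e+01 -2.5400e-01]
 [ 6.5000e-02 -2.1649e+01  2.1552e+01 -4.9000e-02]
 [ 7.5000e-02 -2.2122e+01  2.1239e+01 -4.4100e-01]
 [ 8.5000e-02 -2.2080e+01  2.1109e+01 -4.8500e-01]
 [ 9.5000e-02 -2.1976e+01  2.1184e+01 -3.9600e-01]
 [ 1.0500e-01 -2.1951e+01  2.1594e+01 -1.7800e-01]
 [ 1.1500e-01 -2.2071e+01  2.1389e+01 -3.4100e-01]]
tilt deg -0.054985249781597405 rail yaw 83.7450147502184 offset0 mm -0.2336896993600277
tcp in rail -0.0141608223564004 0.013620389679193151 line there -0.00022009993130038
slot b [-7.45296742 -1.78913513  4.18046454]
```

>>> {"name": "arm_command", "arguments": {"deltas": [{"translation": [0.003, -0.006, -0.01], "delta_rot": [-0.035, -0.035, -0.13]}, {"translation": [0, 0, -0.012], "delta_rot": [0, 0, 0]}, {"translation": [0, 0, -0.008], "delta_rot": [0, 0, 0]}, {"translation": [0, 0, 0], "delta_rot": [0, 0, 0]}, {"translation": [0, 0, 0], "delta_rot": [0, 0, 0]}]}}

```text
clock: 6.15
tcp_pos: [0.5509, -0.0297, 0.0687]
tcp_rot: [-1.56, 1.57, 3.046]
ft_force: [-0.2, -0.1, -0.6]
grip_width: 0.0115
```

```bash
python3 - <<'E'
from h import *
s,f=look("w6");railfit("w6")
E
```

```text
tcp [ 0.5509 -0.0297  0.0687] yaw -6.09 down [-0.001  0.    -1.   ] [-0.25 -0.1  -0.59]
[[-6.5000e-02 -2.1809e+01  2.1680e+01 -6.5000e-02]
 [-5.5000e-02 -2.2010e+01  2.1504e+01 -2.5300e-01]
 [-4.5000e-02 -2.1530e+01  2.1498e+01 -1.6000e-02]
 [-3.5000e-02 -2.2234e+01  2.1691e+01 -2.7100e-01]
 [-2.5000e-02 -2.1954e+01  2.1443e+01 -2.5500e-01]
 [-1.5000e-02 -2.2105e+01  2.1531e+01 -2.8700e-01]
 [-5.0000e-03 -2.1971e+01  2.1409e+01 -2.8100e-01]
 [ 5.0000e-03 -2.2058e+01  2.1510e+01 -2.7400e-01]
 [ 1.5000e-02 -2.2286e+01  2.1693e+01 -2.9700e-01]
 [ 2.5000e-02 -2.1748e+01  2.1126e+01 -3.1100e-01]
 [ 3.5000e-02 -2.1995e+01  2.1390e+01 -3.0200e-01]
 [ 4.5000e-02 -2.1888e+01  2.1313e+01 -2.8700e-01]
 [ 5.5000e-02 -2.1794e+01  2.1203e+01 -2.9500e-01]
 [ 6.5000e-02 -2.2077e+01  2.1167e+01 -4.5500e-01]
 [ 7.5000e-02 -2.2088e+01  2.1231e+01 -4.2800e-01]
 [ 8.5000e-02 -2.2054e+01  2.1208e+01 -4.2300e-01]
 [ 9.5000e-02 -2.2152e+01  2.1264e+01 -4.4400e-01]
 [ 1.0500e-01 -2.2203e+01  2.1200e+01 -5.0200e-01]]
tilt deg -0.11412775647582268 rail yaw 83.68587224352417 offset0 mm -0.26281189396709487
tcp in rail -0.0394136218142431 -0.00013231019646370336 line there -0.00018430369893993688
slot b [-6.23879012 -0.50234739  5.67985442]
```

View pics/w6.png

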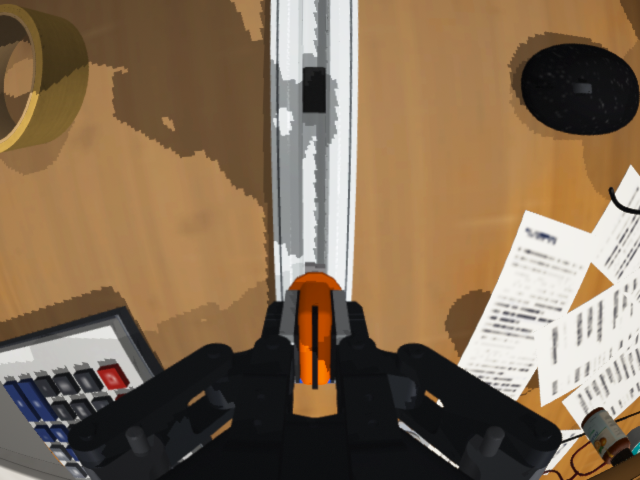

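The holder (317,270) is on the slot's centre line to within 0.1 mm and 0.1°. I'll lower it while watching the force.

>>> {"name": "arm_command", "arguments": {"deltas": [{"translation": [0, 0, -0.009], "delta_rot": [0, 0, 0]}, {"translation": [0, 0, -0.006], "delta_rot": [0, 0, 0]}, {"translation": [0, 0, -0.004], "delta_rot": [0, 0, 0]}, {"translation": [0, 0, -0.003], "delta_rot": [0, 0, 0]}, {"translation": [0, 0, -0.003], "delta_rot": [0, 0, 0]}]}}

```text
clock: 6.7
tcp_pos: [0.5513, -0.0299, 0.0426]
tcp_rot: [1.313, 1.569, -0.364]
ft_force: [-0.0, -0.7, -0.0]
grip_width: 0.011
```

```bash
python3 - <<'E'
from h import *
s,f=pickle.load(open("w6.pkl","rb"))
th=np.radians(83.75);ex=np.array([np.cos(th),np.sin(th)])
for v in(112,69):
    p=wray(f,s,314,v,.019);print(p,(p[:2]-[.555,.0095])@ex)
g=pickle.load(open("top.pkl","rb"));p=pix(g,180+452/3.8,215+110/3.8,.019);print(p,(p[:2]-[.555,.0095])@ex)
E
```

```text
[0.56019448 0.0523962  0.019     ] 0.043206744239820905
[0.56259248 0.07468201 0.019     ] 0.06562115649537635
[0.55984242 0.04946426 0.019     ] 0.04025390921078951
```

>>> {"name": "arm_command", "arguments": {"deltas": [{"translation": [0, 0, -0.002], "delta_rot": [0, 0, 0]}, {"translation": [0, 0, -0.002], "delta_rot": [0, 0, 0]}, {"translation": [0, 0, -0.002], "delta_rot": [0, 0, 0]}]}}

```text
clock: 7.0
tcp_pos: [0.5511, -0.0298, 0.036]
tcp_rot: [1.111, 1.57, -0.565]
ft_force: [-0.2, 0.2, -0.8]
grip_width: 0.0113
```

>>> {"name": "arm_command", "arguments": {"deltas": [{"translation": [0, 0, -0.001], "delta_rot": [0, 0, 0]}]}}

```text
clock: 7.1
tcp_pos: [0.5511, -0.0298, 0.0348]
tcp_rot: [1.172, 1.57, -0.505]
ft_force: [-1.0, 0.2, -0.3]
grip_width: 0.0115
```

>>> {"name": "arm_command", "arguments": {"deltas": [{"translation": [0, 0, -0.001], "delta_rot": [0, 0, 0]}]}}

```text
clock: 7.2
tcp_pos: [0.5511, -0.0298, 0.0338]
tcp_rot: [1.161, 1.57, -0.516]
ft_force: [-0.6, 0.3, 0.1]
grip_width: 0.0112
```

>>> {"name": "arm_command", "arguments": {"deltas": [{"translation": [0, 0, -0.0008], "delta_rot": [0, 0, 0]}]}}

```text
clock: 7.3
tcp_pos: [0.5511, -0.0298, 0.0329]
tcp_rot: [1.187, 1.57, -0.49]
ft_force: [0.4, 0.3, -0.6]
grip_width: 0.0111
```

>>> {"name": "arm_command", "arguments": {"deltas": [{"translation": [0, 0, -0.0007], "delta_rot": [0, 0, 0]}]}}

```text
clock: 7.4
tcp_pos: [0.5512, -0.0298, 0.0322]
tcp_rot: [1.192, 1.57, -0.485]
ft_force: [-0.4, 0.4, 0.9]
grip_width: 0.011
```

>>> {"name": "arm_command", "arguments": {"deltas": [{"translation": [0, 0, -0.0006], "delta_rot": [0, 0, 0]}]}}

```text
clock: 7.5
tcp_pos: [0.5512, -0.0298, 0.0316]
tcp_rot: [1.214, 1.57, -0.463]
ft_force: [-0.5, 0.1, 0.0]
grip_width: 0.0116
```

>>> {"name": "arm_command", "arguments": {"deltas": [{"translation": [0, 0, -0.0006], "delta_rot": [0, 0, 0]}]}}

```text
clock: 7.6
tcp_pos: [0.5512, -0.0298, 0.0314]
tcp_rot: [1.241, 1.569, -0.436]
ft_force: [-3.0, 0.3, 8.5]
grip_width: 0.0115
```

>>> {"name": "arm_command", "arguments": {"deltas": [{"translation": [0, 0, -0.0006], "delta_rot": [0, 0, 0]}]}}

```text
clock: 7.7
tcp_pos: [0.5512, -0.0298, 0.0314]
tcp_rot: [1.207, 1.569, -0.47]
ft_force: [-3.5, 1.3, 8.2]
grip_width: 0.0115
```

>>> {"name": "arm_command", "arguments": {"deltas": [{"translation": [0, 0, -0.0006], "delta_rot": [0, 0, 0]}]}}

```text
clock: 7.8
tcp_pos: [0.5512, -0.0298, 0.0314]
tcp_rot: [1.215, 1.569, -0.462]
ft_force: [-2.8, 0.2, 6.3]
grip_width: 0.0116
```

Vertical contact came at TCP z 0.0314, which matches the collar-seated height. I'll ease off and slide toward the plug, whose face should be near +43, so contact is expected with the axis at about +31.

>>> {"name": "arm_command", "arguments": {"deltas": [{"translation": [0, 0, 0.0004], "delta_rot": [0, 0, 0]}, {"translation": [0.00033, 0.003, 0], "delta_rot": [0, 0, 0]}, {"translation": [0.00044, 0.004, 0], "delta_rot": [0, 0, 0]}, {"translation": [0.00044, 0.004, 0], "delta_rot": [0, 0, 0]}]}}

```text
clock: 8.2
tcp_pos: [0.5524, -0.0184, 0.0318]
tcp_rot: [1.147, 1.569, -0.53]
ft_force: [-0.1, -0.5, -0.7]
grip_width: 0.0113
```

>>> {"name": "arm_command", "arguments": {"deltas": [{"translation": [0.00044, 0.004, 0], "delta_rot": [0, 0, 0]}, {"translation": [0.00044, 0.004, 0], "delta_rot": [0, 0, 0]}, {"translation": [0.00044, 0.004, 0], "delta_rot": [0, 0, 0]}, {"translation": [0.00044, 0.004, 0], "delta_rot": [0, 0, 0]}, {"translation": [0.00044, 0.004, 0], "delta_rot": [0, 0, 0]}, {"translation": [0.00044, 0.004, 0], "delta_rot": [0, 0, 0]}, {"translation": [0.00044, 0.004, 0], "delta_rot": [0, 0, 0]}, {"translation": [0.00033, 0.003, 0], "delta_rot": [0, 0, 0]}, {"translation": [0, 0, 0], "delta_rot": [0, 0, 0]}]}}

```text
clock: 9.1
tcp_pos: [0.5562, 0.0165, 0.0315]
tcp_rot: [1.243, 1.569, -0.433]
ft_force: [-0.7, 0.0, -1.0]
grip_width: 0.0112
```

```bash
cat > st.py <<'E'
from h import *
from plant import read_state
s=read_state();th=np.radians(83.75);ex=np.array([np.cos(th),np.sin(th)]);ey=np.array([-ex[1],ex[0]]);t=s["tcp_pos"][:2]-[.555,.0095]
R=tool(s);F=s["ft_force"]
print("t",s["clock"],"a,b mm",(t@ex*1e3).round(2),(t@ey*1e3).round(2),"z",s["tcp_pos"][2].round(4),"yaw",np.degrees(np.arctan2(R[1,1],R[0,1])).round(2),"down",R[:,0].round(3),"F ex,ey,z",(F[:2]@ex).round(2),(F[:2]@ey).round(2),F[2].round(2),"T",s["torque"].round(2),"q6",s["joints"][5])
E
python3 st.py
```

```text
t 9.1 a,b mm 7.09 -0.46 z 0.0315 yaw -6.03 down [ 0.002 -0.001 -1.   ] F ex,ey,z -0.07 0.65 -1.01 T [0.09 0.06 0.02] q6 -0.07732971986564831
```

>>> {"name": "arm_command", "arguments": {"deltas": [{"translation": [0.00033, 0.003, 0.0002], "delta_rot": [0, 0, 0]}, {"translation": [0.00033, 0.003, 0], "delta_rot": [0, 0, 0]}, {"translation": [0.00033, 0.003, 0], "delta_rot": [0, 0, 0]}, {"translation": [0.00022, 0.002, 0], "delta_rot": [0, 0, 0]}, {"translation": [0.00022, 0.002, 0], "delta_rot": [0, 0, 0]}, {"translation": [0.0001, 0.001, 0], "delta_rot": [0, 0, 0]}, {"translation": [5e-05, 0.0005, 0], "delta_rot": [0, 0, 0]}]}}

```text
clock: 9.8
tcp_pos: [0.5579, 0.032, 0.0317]
tcp_rot: [1.205, 1.569, -0.471]
ft_force: [-1.0, 0.6, -0.8]
grip_width: 0.0113
```

```bash
python3 st.py
```

```text
t 9.8 a,b mm 22.71 -0.46 z 0.0317 yaw -6.05 down [ 0.002 -0.001 -1.   ] F ex,ey,z 0.48 1.02 -0.82 T [ 0.03  0.09 -0.01] q6 -0.048236365302431014
```

>>> {"name": "arm_command", "arguments": {"deltas": [{"translation": [4e-05, 0.0004, 0], "delta_rot": [0, 0, 0]}, {"translation": [4e-05, 0.0004, 0], "delta_rot": [0, 0, 0]}, {"translation": [4e-05, 0.0004, 0], "delta_rot": [0, 0, 0]}, {"translation": [4e-05, 0.0004, 0], "delta_rot": [0, 0, 0]}, {"translation": [4e-05, 0.0004, 0], "delta_rot": [0, 0, 0]}, {"translation": [4e-05, 0.0004, 0], "delta_rot": [0, 0, 0]}, {"translation": [4e-05, 0.0004, 0], "delta_rot": [0, 0, 0]}, {"translation": [4e-05, 0.0004, 0], "delta_rot": [0, 0, 0]}, {"translation": [4e-05, 0.0004, 0], "delta_rot": [0, 0, 0]}]}}

```text
clock: 10.7
tcp_pos: [0.5583, 0.0357, 0.0317]
tcp_rot: [1.159, 1.569, -0.518]
ft_force: [0.2, 0.0, -0.5]
grip_width: 0.0115
```

```bash
python3 st.py
```

```text
t 10.7 a,b mm 26.4 -0.44 z 0.0317 yaw -6.07 down [ 0.002 -0.001 -1.   ] F ex,ey,z 0.06 -0.15 -0.54 T [-0.03  0.09  0.03] q6 -0.04109089074131541
```

Free so far. I'll use finer steps in shorter batches.

>>> {"name": "arm_command", "arguments": {"deltas": [{"translation": [3e-05, 0.0003, 0], "delta_rot": [0, 0, 0]}, {"translation": [3e-05, 0.0003, 0], "delta_rot": [0, 0, 0]}, {"translation": [3e-05, 0.0003, 0], "delta_rot": [0, 0, 0]}, {"translation": [3e-05, 0.0003, 0], "delta_rot": [0, 0, 0]}, {"translation": [3e-05, 0.0003, 0], "delta_rot": [0, 0, 0]}]}}

```text
clock: 11.2
tcp_pos: [0.5585, 0.0374, 0.0317]
tcp_rot: [1.17, 1.569, -0.506]
ft_force: [-0.1, -0.0, -0.3]
grip_width: 0.0114
```

>>> {"name": "arm_command", "arguments": {"deltas": [{"translation": [3e-05, 0.0003, 0], "delta_rot": [0, 0, 0]}, {"translation": [3e-05, 0.0003, 0], "delta_rot": [0, 0, 0]}, {"translation": [3e-05, 0.0003, 0], "delta_rot": [0, 0, 0]}]}}

```text
clock: 11.5
tcp_pos: [0.5586, 0.0383, 0.0318]
tcp_rot: [1.188, 1.569, -0.488]
ft_force: [-0.7, 0.3, -0.0]
grip_width: 0.0113
```

>>> {"name": "arm_command", "arguments": {"deltas": [{"translation": [3e-05, 0.0003, 0], "delta_rot": [0, 0, 0]}, {"translation": [3e-05, 0.0003, 0], "delta_rot": [0, 0, 0]}, {"translation": [3e-05, 0.0003, 0], "delta_rot": [0, 0, 0]}]}}

```text
clock: 11.8
tcp_pos: [0.5587, 0.0393, 0.0317]
tcp_rot: [1.174, 1.569, -0.503]
ft_force: [-0.0, -0.3, -0.2]
grip_width: 0.0117
```

>>> {"name": "arm_command", "arguments": {"deltas": [{"translation": [3e-05, 0.0003, 0], "delta_rot": [0, 0, 0]}, {"translation": [3e-05, 0.0003, 0], "delta_rot": [0, 0, 0]}]}}

```text
clock: 12.0
tcp_pos: [0.5588, 0.04, 0.0317]
tcp_rot: [1.195, 1.569, -0.482]
ft_force: [-0.8, 0.3, -0.6]
grip_width: 0.0117
```

>>> {"name": "arm_command", "arguments": {"deltas": [{"translation": [3e-05, 0.0003, 0], "delta_rot": [0, 0, 0]}, {"translation": [3e-05, 0.0003, 0], "delta_rot": [0, 0, 0]}]}}

```text
clock: 12.2
tcp_pos: [0.5589, 0.0406, 0.0317]
tcp_rot: [1.199, 1.569, -0.478]
ft_force: [0.2, 0.2, -0.6]
grip_width: 0.0116
```

>>> {"name": "arm_command", "arguments": {"deltas": [{"translation": [3e-05, 0.0003, 0], "delta_rot": [0, 0, 0]}, {"translation": [3e-05, 0.0003, 0], "delta_rot": [0, 0, 0]}]}}

```text
clock: 12.4
tcp_pos: [0.5589, 0.0413, 0.0317]
tcp_rot: [1.185, 1.569, -0.491]
ft_force: [0.6, 0.2, -0.6]
grip_width: 0.0114
```

>>> {"name": "arm_command", "arguments": {"deltas": [{"translation": [3e-05, 0.0003, 0], "delta_rot": [0, 0, 0]}, {"translation": [3e-05, 0.0003, 0], "delta_rot": [0, 0, 0]}]}}

```text
clock: 12.6
tcp_pos: [0.559, 0.0419, 0.0317]
tcp_rot: [1.206, 1.569, -0.471]
ft_force: [1.1, -0.8, -0.4]
grip_width: 0.0115
```

```bash
python3 st.py
```

```text
t 12.6 a,b mm 32.66 -0.42 z 0.0317 yaw -6.07 down [ 0.002 -0.001 -1.   ] F ex,ey,z -0.64 -1.15 -0.38 T [-0.05  0.06  0.02] q6 -0.029661511109364408
```

>>> {"name": "arm_command", "arguments": {"deltas": [{"translation": [3e-05, 0.0003, 0], "delta_rot": [0, 0, 0]}]}}

```text
clock: 12.7
tcp_pos: [0.559, 0.0423, 0.0317]
tcp_rot: [1.212, 1.569, -0.465]
ft_force: [-0.4, -0.3, -1.0]
grip_width: 0.0112
```

>>> {"name": "arm_command", "arguments": {"deltas": [{"translation": [3e-05, 0.0003, 0], "delta_rot": [0, 0, 0]}]}}

```text
clock: 12.8
tcp_pos: [0.559, 0.0426, 0.0317]
tcp_rot: [1.195, 1.569, -0.482]
ft_force: [0.2, -0.9, -0.8]
grip_width: 0.0114
```

>>> {"name": "arm_command", "arguments": {"deltas": [{"translation": [3e-05, 0.0003, 0], "delta_rot": [0, 0, 0]}]}}

```text
clock: 12.9
tcp_pos: [0.5591, 0.0429, 0.0317]
tcp_rot: [1.21, 1.569, -0.467]
ft_force: [0.2, 0.4, -0.6]
grip_width: 0.012
```

```bash
python3 - <<'E'
from h import *
import st
s,f=look("w7")
cv2.imwrite("pics/w7c.png",cv2.resize(f["color"][160:400,220:420],None,fx=2.5,fy=2.5,interpolation=cv2.INTER_CUBIC)[:,:,::-1])
E
```

```text
t 12.9 a,b mm 33.67 -0.42 z 0.0317 yaw -6.07 down [ 0.002 -0.001 -1.   ] F ex,ey,z 0.46 -0.14 -0.63 T [-0.    0.07 -0.05] q6 -0.027855678788459418
tcp [0.5591 0.0429 0.0317] yaw -6.07 down [ 0.002 -0.001 -1.   ] [ 0.19  0.45 -0.63]
```

View pics/w7c.png

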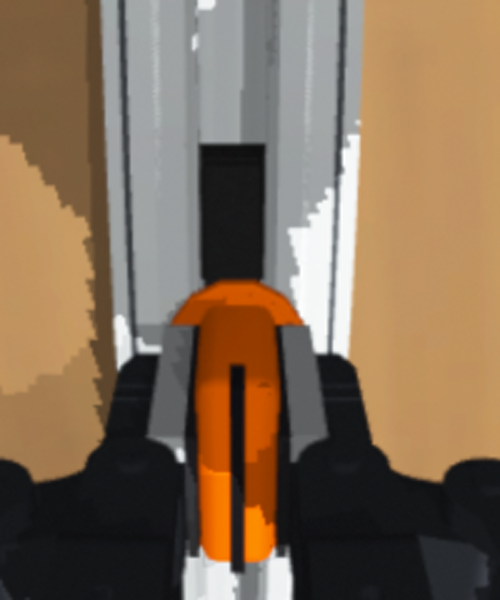

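The plug's far end is at (313,218) and its near end is under the collar. I'll check that the plug hasn't moved.

```bash
python3 - <<'E'
from h import *
th=np.radians(83.75);ex=np.array([np.cos(th),np.sin(th)])
for n,u,lo,hi in(("w5",322,60,140),("w6",314,50,140),("w7",313,190,290)):
    s,f=pickle.load(open(n+".pkl","rb"));g=f["color"][:,u-4:u+5].astype(float).sum(2).mean(1)
    d=np.diff(g);vs=range(lo,hi)
    A=sorted(vs,key=lambda v:d[v])[:2];B=sorted(vs,key=lambda v:-d[v])[:2]
    for nm,V in(("far",A),("near",B)): print(n,nm,[(v,((wray(f,s,u,v+.5,.019)[:2]-[.555,.0095])@ex*1e3).round(1)) for v in V])
E
```

```text
w5 far [(81, np.float64(67.2)), (82, np.float64(66.6))]
w5 near [(121, np.float64(42.8)), (120, np.float64(43.4))]
w6 far [(66, np.float64(66.9)), (56, np.float64(72.2))]
w6 near [(112, np.float64(42.9)), (111, np.float64(43.5))]
w7 far [(217, np.float64(70.8)), (216, np.float64(71.3))]
w7 near [(273, np.float64(43.9)), (271, np.float64(44.9))]
```

w7 reads the far end 4 mm farther on than before. That could be calibration or a pushed plug, so I'll compare the fixed cameras and the plug against the cap.

```bash
python3 - <<'E'
from h import *
from plant import grab_frame
out=[]
for n in("scene","top"):
    o=pickle.load(open(n+".pkl","rb"));g=grab_frame(n);pickle.dump(g,open(n+"2.pkl","wb"))
    y,x=((225,300) if n=="scene" else (225,250))
    for q in(o,g): out.append(cv2.resize(q["color"][y:y+60,x:x+75],(390,290),interpolation=cv2.INTER_NEAREST))
a=np.vstack([np.hstack(out[:2]),np.hstack(out[2:])]);cv2.imwrite("pics/cmp.png",a[:,:,::-1])
th=np.radians(83.75);ex=np.array([np.cos(th),np.sin(th)]);ey=np.array([-ex[1],ex[0]])
for n in("w5","w6","w7"):
    s,f=pickle.load(open(n+".pkl","rb"));P=wpts(f,s);q=P[...,:2]-[.555,.0095];a=q@ex;b=q@ey
    m=(abs(b+.0003)<.0045)&(P[...,2]>.0165)&(P[...,2]<.0215)&(a>.03)&(a<.115);print(n,m.sum(),np.percentile(a[m],[1,3,50,97,99]).round(4) if m.any() else "",np.median(P[...,2][m]))
    dk=f["color"].sum(2)<150;mm=m&dk;print(" dark",np.percentile(a[mm],[1,50,99]).round(4) if mm.any() else "")
    m=(abs(b)<.02)&(a>.1)&(a<.14)&(P[...,2]>.018)&dk;print(" cap",np.percentile(a[m],[2,50,98]).round(4) if m.sum()>5 else "")
E
```

```text
w5 595 [0.0431 0.0437 0.0547 0.0662 0.0668] 0.019706383587284756
 dark [0.0438 0.0548 0.0662]
 cap 
w6 818 [0.0432 0.0437 0.0551 0.0661 0.0666] 0.0195978436106517
 dark [0.0437 0.0551 0.0665]
 cap 
w7 954 [0.0453 0.0458 0.0567 0.0671 0.0673] 0.019562233745023565
 dark [0.0453 0.0568 0.0673]
 cap [0.1164 0.1245 0.1288]
```

View pics/cmp.png

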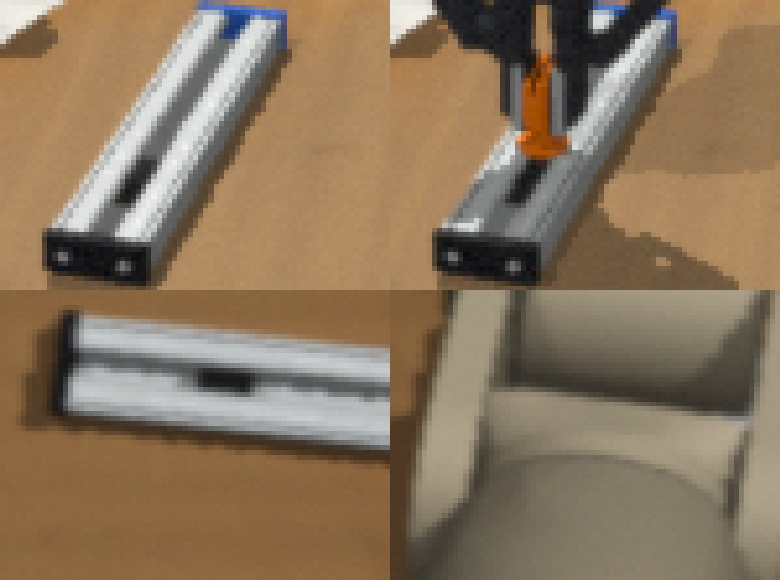

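The depth data and the scene camera agree that the plug hasn't moved (far end 66.5 before, 67 now). The collar edge in w7 puts the holder axis about 1 mm behind the TCP, so contact should be close. I'll go on gently.

>>> {"name": "arm_command", "arguments": {"deltas": [{"translation": [3e-05, 0.0003, 0], "delta_rot": [0, 0, 0]}]}}

```text
clock: 13.15
tcp_pos: [0.5591, 0.0432, 0.0317]
tcp_rot: [1.215, 1.569, -0.461]
ft_force: [0.1, 1.0, -0.3]
grip_width: 0.0113
```

>>> {"name": "arm_command", "arguments": {"deltas": [{"translation": [3e-05, 0.0003, 0], "delta_rot": [0, 0, 0]}]}}

```text
clock: 13.25
tcp_pos: [0.5591, 0.0435, 0.0317]
tcp_rot: [1.204, 1.569, -0.473]
ft_force: [-0.4, -0.2, -0.5]
grip_width: 0.0115
```

>>> {"name": "arm_command", "arguments": {"deltas": [{"translation": [3e-05, 0.0003, 0], "delta_rot": [0, 0, 0]}]}}

```text
clock: 13.35
tcp_pos: [0.5592, 0.0438, 0.0317]
tcp_rot: [1.217, 1.569, -0.459]
ft_force: [-0.8, 0.2, -0.5]
grip_width: 0.0117
```

```bash
python3 st.py
```

```text
t 13.35 a,b mm 34.58 -0.42 z 0.0317 yaw -6.07 down [ 0.002 -0.001 -1.   ] F ex,ey,z 0.08 0.8 -0.52 T [-0.07  0.11  0.05] q6 -0.02616024762915395
```

>>> {"name": "arm_command", "arguments": {"deltas": [{"translation": [3e-05, 0.0003, 0], "delta_rot": [0, 0, 0]}]}}

```text
clock: 13.45
tcp_pos: [0.5592, 0.0441, 0.0317]
tcp_rot: [1.208, 1.569, -0.468]
ft_force: [-0.6, 0.2, -0.1]
grip_width: 0.0113
```

>>> {"name": "arm_command", "arguments": {"deltas": [{"translation": [3e-05, 0.0003, 0], "delta_rot": [0, 0, 0]}]}}

```text
clock: 13.55
tcp_pos: [0.5593, 0.0445, 0.0318]
tcp_rot: [1.214, 1.569, -0.463]
ft_force: [-0.7, 0.1, -0.6]
grip_width: 0.0115
```

>>> {"name": "arm_command", "arguments": {"deltas": [{"translation": [3e-05, 0.0003, 0], "delta_rot": [0, 0, 0]}]}}

```text
clock: 13.65
tcp_pos: [0.5593, 0.0448, 0.0317]
tcp_rot: [1.217, 1.569, -0.46]
ft_force: [-0.4, 0.2, -0.5]
grip_width: 0.0115
```

```bash
python3 st.py
```

```text
t 13.65 a,b mm 35.56 -0.42 z 0.0317 yaw -6.07 down [ 0.002 -0.001 -1.   ] F ex,ey,z 0.15 0.39 -0.5 T [ 0.02  0.06 -0.04] q6 -0.024303688288735727
```

```bash
python3 - <<'E'
from h import *
from plant import grab_frame
s,f=look("w8")
c=lambda f:cv2.resize(f["color"][180:400,230:400],None,fx=2.3,fy=2.3,interpolation=cv2.INTER_CUBIC)
f7=pickle.load(open("w7.pkl","rb"))[1]
cv2.imwrite("pics/w8c.png",np.hstack([c(f7),c(f)])[:,:,::-1])
g=grab_frame("scene");pickle.dump(g,open("scene3.pkl","wb"))
q=[cv2.resize(pickle.load(open(k+".pkl","rb"))["color"][235:285,305:350],(380,420),interpolation=cv2.INTER_CUBIC) for k in("scene","scene3")]
cv2.imwrite("pics/cmp3.png",np.hstack(q)[:,:,::-1])
th=np.radians(83.75);ex=np.array([np.cos(th),np.sin(th)]);ey=np.array([-ex[1],ex[0]])
for n in("w6","w7","w8"):
    s,f=pickle.load(open(n+".pkl","rb"));P=wpts(f,s);q=P[...,:2]-[.555,.0095];a=q@ex;b=q@ey;dk=f["color"].sum(2)<150
    m=dk&(abs(b+.0003)<.0045)&(P[...,2]>.0165)&(P[...,2]<.0215)&(a>.03)&(a<.115);print(n,np.percentile(a[m],[1,50,99]).round(4))
    m=dk&(abs(b)<.02)&(a>.1)&(a<.14)&(P[...,2]>.018);print(" cap",np.percentile(a[m],[2,50,98]).round(4) if m.sum()>5 else "")
E
```

```text
tcp [0.5593 0.0448 0.0317] yaw -6.07 down [ 0.002 -0.001 -1.   ] [-0.37  0.19 -0.5 ]
w6 [0.0437 0.0551 0.0665]
 cap 
w7 [0.0453 0.0568 0.0673]
 cap [0.1164 0.1245 0.1288]
w8 [0.047  0.0575 0.067 ]
 cap [0.1183 0.1244 0.1286]
```

View pics/w8c.png

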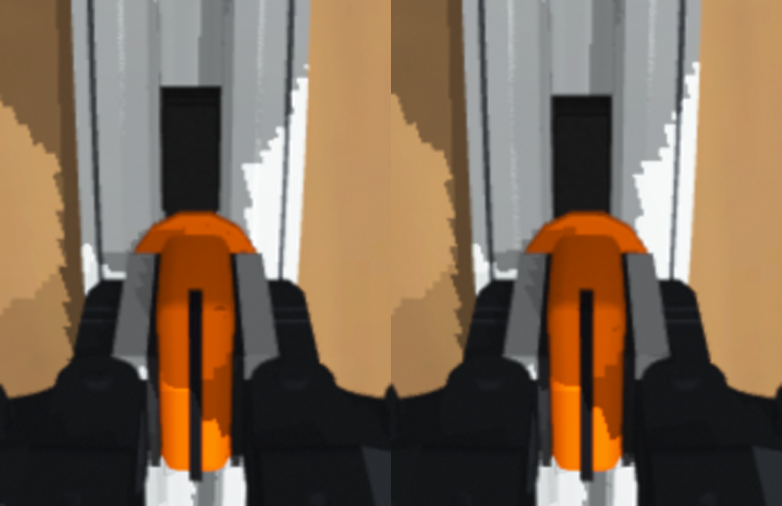

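View pics/cmp3.png

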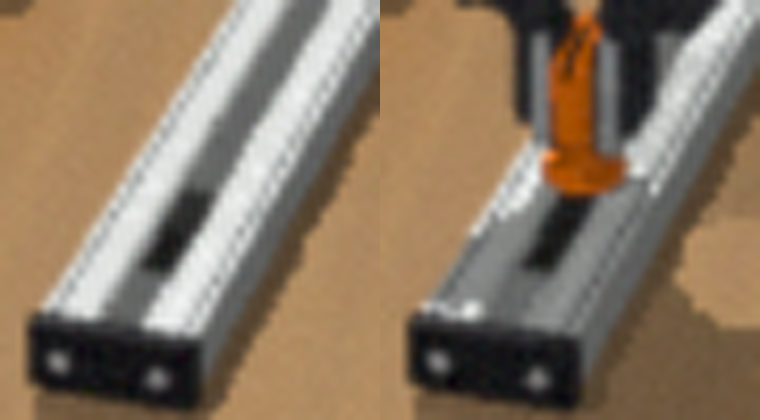

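The plug's far end stays at 67 mm, the holder hasn't slipped in the grip, and there is still no force. I'll keep feeling.

>>> {"name": "arm_command", "arguments": {"deltas": [{"translation": [3e-05, 0.0003, 0], "delta_rot": [0, 0, 0]}]}}

```text
clock: 13.85
tcp_pos: [0.5593, 0.0451, 0.0318]
tcp_rot: [1.221, 1.569, -0.456]
ft_force: [0.4, -0.0, -0.3]
grip_width: 0.0117
```

>>> {"name": "arm_command", "arguments": {"deltas": [{"translation": [3e-05, 0.0003, 0], "delta_rot": [0, 0, 0]}]}}

```text
clock: 13.95
tcp_pos: [0.5593, 0.0454, 0.0317]
tcp_rot: [1.231, 1.569, -0.446]
ft_force: [-0.2, -0.1, 0.5]
grip_width: 0.0116
```

>>> {"name": "arm_command", "arguments": {"deltas": [{"translation": [3e-05, 0.0003, 0], "delta_rot": [0, 0, 0]}]}}

```text
clock: 14.05
tcp_pos: [0.5594, 0.0458, 0.0317]
tcp_rot: [1.229, 1.569, -0.447]
ft_force: [-0.2, 0.5, -1.1]
grip_width: 0.0114
```

```bash
python3 st.py
```

```text
t 14.05 a,b mm 36.54 -0.41 z 0.0317 yaw -6.07 down [ 0.002 -0.001 -1.   ] F ex,ey,z 0.47 0.28 -1.05 T [0.   0.06 0.03] q6 -0.022602500067069514
```

>>> {"name": "arm_command", "arguments": {"deltas": [{"translation": [3e-05, 0.0003, 0], "delta_rot": [0, 0, 0]}]}}

```text
clock: 14.15
tcp_pos: [0.5595, 0.0461, 0.0318]
tcp_rot: [1.24, 1.569, -0.436]
ft_force: [-1.3, -0.1, -0.9]
grip_width: 0.0112
```

>>> {"name": "arm_command", "arguments": {"deltas": [{"translation": [3e-05, 0.0003, 0], "delta_rot": [0, 0, 0]}]}}

```text
clock: 14.25
tcp_pos: [0.5595, 0.0464, 0.0317]
tcp_rot: [1.231, 1.569, -0.446]
ft_force: [0.1, 0.2, -0.4]
grip_width: 0.0112
```

>>> {"name": "arm_command", "arguments": {"deltas": [{"translation": [3e-05, 0.0003, 0], "delta_rot": [0, 0, 0]}]}}

```text
clock: 14.35
tcp_pos: [0.5595, 0.0467, 0.0317]
tcp_rot: [1.217, 1.569, -0.46]
ft_force: [-0.5, 0.0, -1.1]
grip_width: 0.0117
```

```bash
python3 - <<'E'
import st
from h import *
from plant import grab_frame
s,f=look("w9")
th=np.radians(83.75);ex=np.array([np.cos(th),np.sin(th)]);ey=np.array([-ex[1],ex[0]])
g=grab_frame("scene");pickle.dump(g,open("scene4.pkl","wb"))
for n in("scene","scene2","scene3","scene4"):
    f=pickle.load(open(n+".pkl","rb"))
    # brightness profile along slot line in scene image
    A=np.arange(.02,.115,.001);v=[]
    for a in A:
        p=np.r_[np.array([.555,.0095])+a*ex+ -.0003*ey,.019];u,w=proj(f,p);v.append(cv2.getRectSubPix(f["color"].sum(2).astype(np.float32),(1,1),(u,w))[0,0])
    print(n,[int(x) for x in v[35:65]])
for n in("w6","w7","w8","w9"):
    s,f=pickle.load(open(n+".pkl","rb"));P=wpts(f,s);q=P[...,:2]-[.555,.0095];a=q@ex;b=q@ey;dk=f["color"].sum(2)<150
    m=dk&(abs(b+.0003)<.0045)&(P[...,2]>.0165)&(P[...,2]<.0215)&(a>.03)&(a<.115);print(n,np.percentile(a[m],[1,50,99]).round(4))
E
```

```text
t 14.35 a,b mm 37.51 -0.4 z 0.0317 yaw -6.07 down [ 0.002 -0.001 -1.   ] F ex,ey,z -0.03 0.48 -1.06 T [-0.01  0.01 -0.03] q6 -0.02079389698001812
tcp [0.5595 0.0467 0.0317] yaw -6.07 down [ 0.002 -0.001 -1.   ] [-0.48  0.02 -1.06]
scene [137, 138, 138, 138, 137, 136, 135, 134, 134, 133, 130, 125, 119, 111, 104, 97, 91, 87, 88, 90, 89, 86, 81, 81, 81, 86, 91, 93, 96, 99]
scene2 [75, 82, 89, 93, 89, 85, 80, 75, 71, 75, 77, 77, 76, 74, 74, 73, 71, 73, 80, 86, 89, 90, 88, 87, 84, 83, 84, 85, 91, 97]
scene3 [85, 90, 94, 96, 90, 85, 81, 77, 75, 77, 79, 79, 78, 78, 80, 81, 82, 84, 87, 88, 86, 82, 76, 73, 70, 69, 71, 72, 80, 88]
scene4 [84, 81, 76, 69, 72, 75, 79, 84, 88, 88, 88, 88, 88, 89, 92, 95, 98, 101, 102, 100, 97, 93, 88, 86, 83, 81, 81, 81, 87, 94]
w6 [0.0437 0.0551 0.0665]
w7 [0.0453 0.0568 0.0673]
w8 [0.047  0.0575 0.067 ]
w9 [0.049  0.0588 0.0673]
```

The collar is creeping over the plug without force. So the plug fills only the slot between the lips, and the 10 mm neck is what will meet it, with the axis near 43−5=38 and the TCP at about 38–39.5. I'll continue one row at a time.

>>> {"name": "arm_command", "arguments": {"deltas": [{"translation": [3e-05, 0.0003, 0], "delta_rot": [0, 0, 0]}]}}

```text
clock: 14.55
tcp_pos: [0.5596, 0.0471, 0.0318]
tcp_rot: [1.235, 1.569, -0.442]
ft_force: [-0.6, -0.2, -0.5]
grip_width: 0.0114
```

>>> {"name": "arm_command", "arguments": {"deltas": [{"translation": [3e-05, 0.0003, 0], "delta_rot": [0, 0, 0]}]}}

```text
clock: 14.65
tcp_pos: [0.5596, 0.0474, 0.0318]
tcp_rot: [1.237, 1.569, -0.439]
ft_force: [0.2, -0.8, -0.7]
grip_width: 0.0117
```

>>> {"name": "arm_command", "arguments": {"deltas": [{"translation": [3e-05, 0.0003, 0], "delta_rot": [0, 0, 0]}]}}

```text
clock: 14.75
tcp_pos: [0.5596, 0.0476, 0.0317]
tcp_rot: [1.135, 1.569, -0.542]
ft_force: [-0.6, -1.6, -0.0]
grip_width: 0.0114
```

Force is possibly starting to build. One row at a time, checking in between.

>>> {"name": "arm_command", "arguments": {"deltas": [{"translation": [2e-05, 0.0002, 0], "delta_rot": [0, 0, 0]}]}}

```text
clock: 14.85
tcp_pos: [0.5596, 0.0476, 0.0318]
tcp_rot: [0.997, 1.568, -0.68]
ft_force: [-1.8, -2.1, 0.5]
grip_width: 0.0111
```

```bash
python3 st.py
```

```text
t 14.85 a,b mm 38.43 -0.44 z 0.0318 yaw -6.06 down [ 0.002 -0.001 -1.   ] F ex,ey,z -2.24 1.52 0.52 T [-0.41  0.1  -0.04] q6 -0.018637360521382734
```

>>> {"name": "arm_command", "arguments": {"deltas": [{"translation": [2e-05, 0.0002, 0], "delta_rot": [0, 0, 0]}]}}

```text
clock: 14.95
tcp_pos: [0.5596, 0.0477, 0.0317]
tcp_rot: [0.858, 1.568, -0.818]
ft_force: [-0.5, -2.7, -0.5]
grip_width: 0.0113
```

```bash
python3 st.py
```

```text
t 14.95 a,b mm 38.44 -0.43 z 0.0317 yaw -6.06 down [ 0.002 -0.002 -1.   ] F ex,ey,z -2.73 0.25 -0.54 T [-0.34  0.11  0.  ] q6 -0.0182447698115018
```

Contact is confirmed: motion stopped at a=38.44 mm with a 2–3 N reaction. Before turning I'll check the holder's axis against the TCP.

```bash
python3 - <<'E'
from h import *
for n in("w3","w6","w8","w9"):
    s,f=pickle.load(open(n+".pkl","rb"));P=(wpts(f,s)-s["tcp_pos"])@tool(s)  # tool coords
    c=cv2.cvtColor(f["color"],cv2.COLOR_RGB2HSV)
    o=(c[...,0]<20)&(c[...,1]>180)&(c[...,2]>40)&(np.abs(P[...,1])<.03)&(np.abs(P[...,2])<.04)&(P[...,0]>-.045)&(P[...,0]<.01)
    q=P[o];w=q[(q[:,0]<-.030)];col=q[q[:,0]>-.003]
    print(n,o.sum(),"wingtop x",np.percentile(w[:,0],[2,50]).round(4),"z",np.percentile(w[:,2],[1,99]).round(4),"y",np.percentile(w[:,1],[1,99]).round(4),"collar z min",np.percentile(col[:,2],[1,99]).round(4),"y",np.percentile(col[:,1],[1,99]).round(4),"x",np.median(col[:,0]))
E
```

```text
w3 3387 wingtop x [-0.0356 -0.0337] z [-0.0163  0.0161] y [-0.006   0.0053] collar z min [-0.0121 -0.004 ] y [-0.0115  0.0109] x 0.007962372536221235
w6 3362 wingtop x [-0.0355 -0.0338] z [-0.017   0.0152] y [-0.0048  0.0065] collar z min [-0.0126 -0.0045] y [-0.0099  0.0118] x 0.007990214540812437
w8 3360 wingtop x [-0.0355 -0.0338] z [-0.0168  0.0148] y [-0.0048  0.0065] collar z min [-0.0127 -0.0045] y [-0.0101  0.0117] x 0.008019461406576136
w9 3363 wingtop x [-0.0355 -0.0337] z [-0.0169  0.0148] y [-0.0048  0.0065] collar z min [-0.0126 -0.0045] y [-0.0101  0.0118] x 0.007970378150613371
```

The axis is within about 0.5 mm of the TCP, so turning about the TCP is safe. Now the clockwise turn, in stages.

>>> {"name": "arm_command", "arguments": {"deltas": [{"translation": [0, 0, 0], "delta_rot": [0, 0, 0]}, {"translation": [0, 0, 0], "delta_rot": [0, 0, -0.5]}, {"translation": [0, 0, 0], "delta_rot": [0, 0, -0.5]}]}}

```text
clock: 15.25
tcp_pos: [0.5595, 0.0476, 0.0317]
tcp_rot: [0.723, 1.569, -1.097]
ft_force: [-0.9, -0.9, -0.3]
grip_width: 0.0114
```

```bash
python3 st.py
```

```text
t 15.25 a,b mm 38.37 -0.29 z 0.0317 yaw -14.28 down [ 0.001 -0.002 -1.   ] F ex,ey,z -1.03 0.81 -0.28 T [-0.22  0.06 -0.01] q6 0.12537227917195587
```

>>> {"name": "arm_command", "arguments": {"deltas": [{"translation": [0, 0, 0], "delta_rot": [0, 0, -0.6]}, {"translation": [0, 0, 0], "delta_rot": [0, 0, -0.6]}, {"translation": [0, 0, 0], "delta_rot": [0, 0, -0.6]}]}}

```text
clock: 15.55
tcp_pos: [0.5592, 0.0477, 0.0316]
tcp_rot: [0.352, 1.569, -1.729]
ft_force: [-0.3, -0.7, 0.0]
grip_width: 0.0114
```

```bash
python3 st.py
```

```text
t 15.55 a,b mm 38.41 0.03 z 0.0316 yaw -29.27 down [-0.    -0.002 -1.   ] F ex,ey,z -0.77 0.25 0.05 T [-0.18  0.1   0.01] q6 0.38711054476260515
```

>>> {"name": "arm_command", "arguments": {"deltas": [{"translation": [0.0002, 0, 0], "delta_rot": [0, 0, -0.7]}, {"translation": [0.0002, 0, 0], "delta_rot": [0, 0, -0.7]}, {"translation": [0.0002, 0, 0], "delta_rot": [0, 0, -0.7]}]}}

```text
clock: 15.85
tcp_pos: [0.5594, 0.0477, 0.0315]
tcp_rot: [-0.028, 1.568, -2.415]
ft_force: [-0.7, -1.2, -0.5]
grip_width: 0.0116
```

```bash
python3 st.py
```

```text
t 15.85 a,b mm 38.46 -0.23 z 0.0315 yaw -46.76 down [-0.002 -0.002 -1.   ] F ex,ey,z -1.23 0.61 -0.5 T [-0.24  0.09  0.01] q6 0.6923980526546262
```

>>> {"name": "arm_command", "arguments": {"deltas": [{"translation": [0.0001, 0, 0.0001], "delta_rot": [0, 0, -0.7]}, {"translation": [0.0001, 0, 0.0001], "delta_rot": [0, 0, -0.7]}, {"translation": [0.0001, 0, 0], "delta_rot": [0, 0, -0.7]}]}}

```text
clock: 16.15
tcp_pos: [0.5593, 0.0478, 0.0315]
tcp_rot: [-0.249, 1.567, -2.942]
ft_force: [-0.3, -1.3, -0.4]
grip_width: 0.0114
```

```bash
python3 st.py
```

```text
t 16.15 a,b mm 38.51 -0.1 z 0.0315 yaw -64.29 down [-0.003 -0.001 -1.   ] F ex,ey,z -1.36 0.17 -0.37 T [-0.16  0.22  0.  ] q6 0.9975174515525776
```

>>> {"name": "arm_command", "arguments": {"deltas": [{"translation": [0.0001, -0.0001, 0.0001], "delta_rot": [0, 0, -0.7]}, {"translation": [0.0001, 0, 0.0001], "delta_rot": [0, 0, -0.7]}, {"translation": [0.0001, 0, 0], "delta_rot": [0, 0, -0.7]}]}}

```text
clock: 16.45
tcp_pos: [0.5591, 0.0478, 0.0315]
tcp_rot: [-0.33, 1.566, 2.955]
ft_force: [-0.9, -0.5, -0.9]
grip_width: 0.0114
```

```bash
python3 st.py
```

```text
t 16.45 a,b mm 38.56 0.07 z 0.0315 yaw -81.81 down [-0.005  0.001 -1.   ] F ex,ey,z -0.6 0.81 -0.91 T [-0.2   0.11  0.02] q6 1.3019275939912285
```

>>> {"name": "arm_command", "arguments": {"deltas": [{"translation": [0.0002, -0.0001, 0.0001], "delta_rot": [0, -0.03, -0.7]}, {"translation": [0.0002, 0, 0.0001], "delta_rot": [0, -0.02, -0.6]}, {"translation": [0.0001, 0, 0], "delta_rot": [0, 0, -0.5]}, {"translation": [0, 0, 0], "delta_rot": [0, 0, 0]}]}}

```text
clock: 16.85
tcp_pos: [0.5589, 0.0479, 0.0315]
tcp_rot: [-2.078, 1.569, 0.942]
ft_force: [0.4, -1.4, -0.2]
grip_width: 0.0114
```

```bash
python3 st.py
```

```text
t 16.85 a,b mm 38.58 0.35 z 0.0315 yaw -96.92 down [ 0.001  0.001 -1.   ] F ex,ey,z -1.39 -0.56 -0.23 T [-0.23  0.07 -0.02] q6 1.5643952899110467
```

```bash
python3 - <<'E'
from h import *
from plant import grab_frame
s,f=look("w10")
c=cv2.cvtColor(f["color"],cv2.COLOR_RGB2HSV);P=wpts(f,s);T=(P-s["tcp_pos"])@tool(s)
o=(c[...,0]<20)&(c[...,1]>180)&(np.abs(T[...,1])<.012)&(np.abs(T[...,2])<.04)&(T[...,0]<-.030)&(T[...,0]>-.045)
pl(P,o,"wingtop")
g=grab_frame("scene");pickle.dump(g,open("scene5.pkl","wb"))
q=[cv2.resize(pickle.load(open(k+".pkl","rb"))["color"][235:285,305:350],(380,420),interpolation=cv2.INTER_CUBIC) for k in("scene3","scene5")]
cv2.imwrite("pics/cmp5.png",np.hstack(q)[:,:,::-1])
E
```

```text
tcp [0.5589 0.0479 0.0315] yaw -96.92 down [ 0.001  0.001 -1.   ] [ 0.41 -1.44 -0.23]
wingtop 1042 [306. 345.] ((561.0799560546875, 50.867515563964844), (5.4098219871521, 34.16952133178711), 82.82913208007812) [0.5641 0.0502 0.0653] [0.0623 0.0669]
wingtop 1054 [324. 345.] ((560.1893920898438, 43.74668884277344), (5.368058681488037, 33.88370132446289), 83.21556854248047) [0.5632 0.0438 0.0653] [0.0622 0.0675]
```

View pics/cmp5.png

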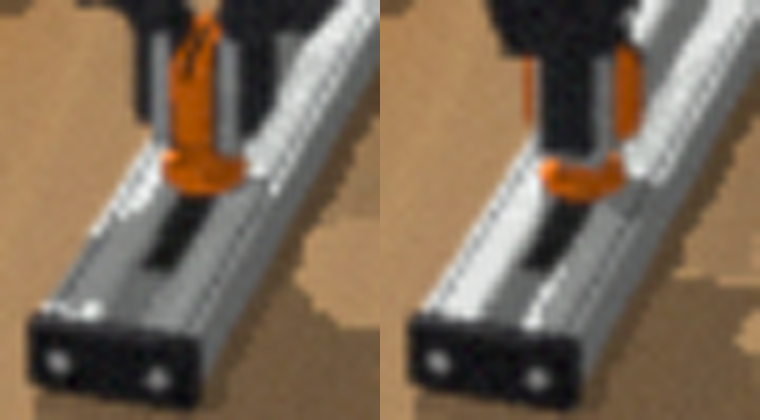

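View pics/w10.png

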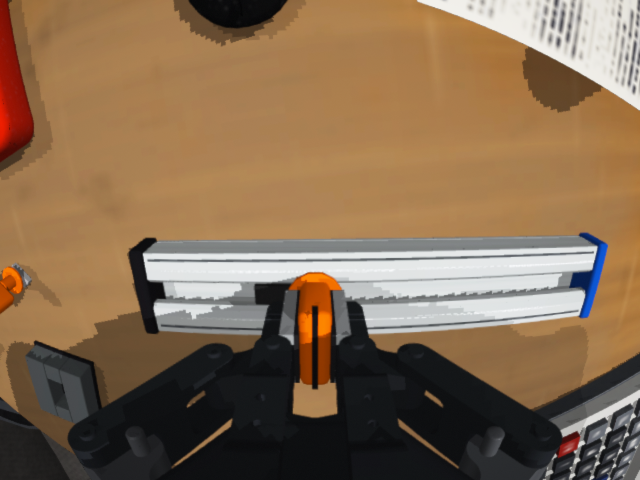

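The plug is in place (far end unchanged in the scene view) and the wing lies across the rail at about 89–91°. I'll add 2° for margin, then open.

>>> {"name": "arm_command", "arguments": {"deltas": [{"translation": [0, 0, 0], "delta_rot": [0, 0, -0.3]}, {"translation": [0, 0, 0], "delta_rot": [0, 0, 0]}]}}

```text
clock: 17.15
tcp_pos: [0.5587, 0.0479, 0.0314]
tcp_rot: [-1.839, 1.569, 1.145]
ft_force: [-0.5, -0.9, -0.6]
grip_width: 0.0115
```

```bash
python3 st.py
```

```text
t 17.15 a,b mm 38.62 0.47 z 0.0314 yaw -99.04 down [ 0.001  0.001 -1.   ] F ex,ey,z -0.9 0.35 -0.55 T [-0.27  0.1   0.01] q6 1.6013304297486906
```

>>> {"name": "arm_command", "arguments": {"deltas": [{"translation": [0, 0, 0], "delta_rot": [0, 0, 0]}, {"translation": [0, 0, 0], "delta_rot": [0, 0, 0]}, {"translation": [0, 0, 0], "delta_rot": [0, 0, 0]}, {"translation": [0, 0, 0], "delta_rot": [0, 0, 0]}, {"translation": [0, 0, 0], "delta_rot": [0, 0, 0]}], "gripper": 0.04}}

```text
clock: 17.65
tcp_pos: [0.5595, 0.0484, 0.0318]
tcp_rot: [-2.308, 1.567, 0.681]
ft_force: [0.0, -0.3, -0.2]
grip_width: 0.0397
```

```bash
python3 st.py
```

```text
t 17.65 a,b mm 39.1 -0.2 z 0.0318 yaw -98.76 down [ 0.003  0.002 -1.   ] F ex,ey,z -0.25 -0.03 -0.17 T [-0.04  0.02  0.01] q6 1.5963633952194254
```

>>> {"name": "arm_command", "arguments": {"deltas": [{"translation": [0, 0, 0.01], "delta_rot": [0, 0, 0]}, {"translation": [0, 0, 0.015], "delta_rot": [0, 0, 0]}, {"translation": [0, 0, 0.02], "delta_rot": [0, 0, 0]}, {"translation": [0, 0, 0.025], "delta_rot": [0, 0, 0]}, {"translation": [0, 0, 0.025], "delta_rot": [0, 0, 0]}, {"translation": [-0.01, 0, 0.02], "delta_rot": [0, 0, 0]}, {"translation": [-0.02, 0, 0], "delta_rot": [0, 0, 0]}, {"translation": [-0.02, 0, 0], "delta_rot": [0, 0, 0]}, {"translation": [0, 0, 0], "delta_rot": [0, 0, 0]}, {"translation": [0, 0, 0], "delta_rot": [0, 0, 0]}]}}

```text
clock: 18.65
tcp_pos: [0.5084, 0.0485, 0.1583]
tcp_rot: [-2.83, 1.561, 0.16]
ft_force: [-0.1, -1.6, 0.3]
grip_width: 0.04
```

```bash
python3 - <<'E'
from h import *
from plant import grab_frame
s,f=look("w11")
P=wpts(f,s);X,Y,Z=P[...,0],P[...,1],P[...,2]
box=(X>.5)&(X<.61)&(Y<.145)&(Y>-.135);pl(P,box&(Z>.057)&(Z<.075),"wing")
th=np.radians(83.75);ex=np.array([np.cos(th),np.sin(th)]);ey=np.array([-ex[1],ex[0]])
q=P[...,:2]-[.555,.0095];a=q@ex;b=q@ey;m=(f["color"].sum(2)<150)&(abs(b+.0003)<.0045)&(Z>.0165)&(Z<.0215)&(a>.03)&(a<.11)
if m.any():print("plug",np.percentile(a[m],[1,50,99]).round(4))
g=grab_frame("scene");cv2.imwrite("pics/s11.png",cv2.resize(g["color"][200:350,250:450],None,fx=3.5,fy=3.5,interpolation=cv2.INTER_CUBIC)[:,:,::-1])
E
```

```text
tcp [0.5084 0.0485 0.1583] yaw -98.69 down [ 0.009  0.001 -1.   ] [-0.14 -1.62  0.31]
wing 926 [304. 164.] ((559.9381713867188, 47.41143035888672), (11.643045425415039, 33.52906799316406), 81.24226379394531) [0.5605 0.047  0.0653] [0.0623 0.0669]
plug [0.0512 0.0587 0.0659]
```

View pics/w11.png

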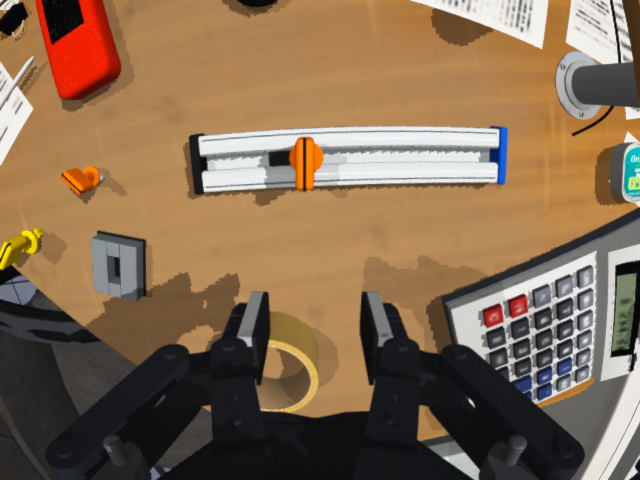

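View pics/s11.png

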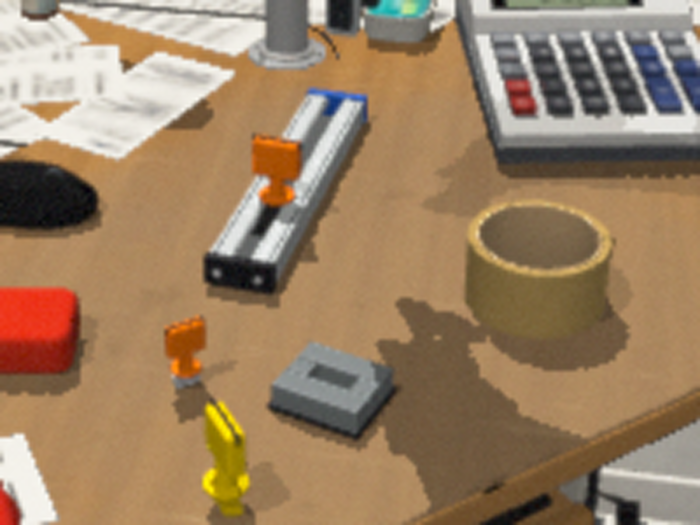

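```bash
python3 -c "
from plant import close_job;print(close_job())"
```

```text
the job is handed in; nothing more can be done
None
```

The orange note holder is locked in the rail against the black stop plug, and the job was handed in at about 18.7 s of the 58 s allowed.

- **Insertion:** I lifted the holder from its parking block and lowered it into the blue half of the slot, about 39 mm from the middle. The collar seated at the expected height with up to 8.5 N of downward force.
- **Slide:** I moved in 0.2–0.4 mm steps near the end. The tool stopped against the plug with a reaction of 2–3 N, well under 9 N.
- **Turn and release:** I turned it clockwise by about 92.5°, opened the fingers and withdrew straight up.

**Final checks:**
- The wing lies across the rail, 92.5° from the slot direction. Its top is at 65.3 mm, against 65 mm expected when seated.
- The holder's axis is 38.2 mm from the middle, which matches the neck touching the plug's near face at about 43 mm.
- The plug's far end reads 66 mm, against 66.5 mm at the start. The neighbouring objects look unmoved in the pictures.

**Two readings that disagreed:**
- I first expected the foot to meet the plug at about 31 mm. The plug fills only the slot between the lips, so the neck met it at about 38 mm instead.
- One reading by eye suggested the plug had moved 4 mm. The depth data and the scene camera did not bear that out.

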